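Load the pigment mixer from the carton

ROBOT

A 6-joint arm with a two-finger parallel gripper is mounted at the origin on the work surface. World frame = base frame: x ahead of the robot, y to its left, z up, the work surface at z = 0. Lengths are in m, angles in rad, forces in N, time in s.
With the tool pointing down it reaches from about 0.375 to 0.9 m from the base axis. Payload 3.1 kg.
Tool frame: the origin (TCP) lies on the centre line of the jaws, within the pads' length; the fingertips stand 25 mm ahead of it and the grasp point (between the pads) lies 6 mm ahead of it (manip.tip_extent is the distance from the TCP to the fingertips, in m); z points along the fingers, y is the line along which they close (so a half turn about z gives the same grasp; the last joint's range is limited). The gripper opens to 85 mm and grips with 20 to 120 N. Pads are 22 mm wide; open, the fingers measure 114 mm over their backs; the gripper's body (76 mm by 85 mm) begins 54 mm behind the grasp point. The pads swing forward as they close: fully open they stand 13 mm farther back than shut.
Start: joints at [-1.435, 0.527, 1.433, -0, 1.181, -0.178], TCP at [0.194, -0.594, 0.256] pointing down, gripper open.
Joint ranges: [-3.08, 3.08], [-0.75, 2.2], [0.22, 2.44], [-1.43, 4.57], [0, 2.65], [-2.85, 2.85]. Speed limits (rad/s): [2.79, 2.79, 3.14, 3.14, 3.14, 3.14].

INTERFACE

Orientations are given as a unit quaternion [x, y, z, w].
In Python, from station import readout, imaging, order, manip gives the robot as it stands.
- The arm moves only by the tool move_arm, never from a script. Its argument "rows" is a list of rows, each a list of 7 numbers: the turn, a rotation vector about the tool's x, y, z in degrees, then the shift along the tool's x, y, z in mm, then the closure, from 0 (fully open) to 1 (shut). A call has 1 to 12 rows; each row is the pose to reach, as a shift and turn from the pose commanded when the call began, along the tool's axes at that moment; what a row does not reach only later rows make up. A row lasts 1/12 s, in which the tool goes at most 41.7 mm and 7.16 degrees, less where a joint would pass 70% of its speed; a pose out of reach is approached as far as the arm can. A call with a gripper value outside its range is refused whole. The fingers move at their own pace and stop on an object; "squeeze" is the grip in N (left out, the last holds). Time passes only in rows, so rows that repeat a pose let the fingers close. It gives the time, the measured TCP pose, the force, the opening and the grip force at its end, in the units of the state.
- readout.sense(): the state, without advancing time (a new reading comes with each control period).
- imaging.snapshot(name): name is "scene" or "top" or "wrist"; returns a dict with "img" (400x640x3 uint8, red, green, blue), "z_map" (400x640 float32, m along the optical axis (not along the pixel's ray), 0 where there is no reading), "fovy" (degrees; the focal length in pixels is half the picture's height over the tangent of half this angle, whatever the lens; pixels are square), "cx", "cy" (the principal point, pixels), "k1" (the pictures are not rectified: a ray, as slopes to the right and down, at radius r is drawn at 1 + k1 r^2 times it, then the intrinsics apply), "rvec" (rotation vector, rad) and "tvec" (3), from world to camera coordinates, as OpenCV has them. Camera axes: x right, y down, z forward; pixel columns grow to the right and rows downward; lengths in m; the calibration is good to about 2 mm. A picture is of the moment at which its call begins.
- order.sign_off(): hands the job in; it is judged then, once.
The state is a dict: "t": time; "q": joint angles; "qd": joint speeds; "tau": joint torques, N m; "tcp_pos": TCP position; "tool_rot": TCP orientation; "force": force on the tool from outside, world axes, zero at the start; "ft_torque": the same for the moment, N m; "finger_gap": opening from 0.0 (shut) to 1.0 (fully open); "gripper_force": force on a finger pad.
Only numpy, scipy, OpenCV 4.12 (cv2) and the standard library are available. Lean on these libraries where they do the work, as an engineer would, in place of code of your own. Each camera call takes 0.05 s, during which the arm holds its last target. There are 200 camera calls.

TASK

Swing both top flaps of the carton right back and load every pigment jar in it into the bench mixer, one jar to a cup: the hexagonal cups have stopped at any angle, so turn each jar little by little while pressing lightly until it drops fully home. When every jar is home and let go, throw the mixer's switch lever over to its other end, and fold both carton flaps flat shut again for the return; leave the other things on the bench where they are.

Things in the scene. Friction and masses are not known exactly. Their poses are not given: they have to be found in the camera images.
- jar1: Hexagonal glass jar of brown pigment, about 260 g, standing in the carton: body 54 mm across flats (62 mm across corners), 78 mm high, on top a round black lid 46 mm in diameter and 20 mm high (98 mm in all). Origin: centre of its underside; z up its axis; two corners of the hexagon lie on its x axis. Two or three jars are there; an absent one is None from the start
- jar2: as jar1
- jar3: as jar1
- carton: Cardboard carton fixed to the bench, 228 mm along its x, 132 mm along y, open top rim 108 mm above its origin (centre of its underside), walls and floor 4 mm. A card partition 56 mm high makes three 70 mm square compartments along x (centres x = -72, 0, 72 mm, y = 0), at most one jar in each. Its short end flaps are folded down outside already; its long flaps are flap_left and flap_right
- flap_left (a joint): Angle (rad) of the carton's +y long flap, 62 mm deep, 226 mm long, 4 mm thick card: 0 = flat shut, inward over the carton; 1.57 = upright; 2.3 = its stop, swung right back outside. It turns about a line along the carton's x at y = +66 mm, z = 110 mm. Starts half up (0.85 to 1.2); light, and stays where it is left
- flap_right (a joint): the same for the carton's -y long flap (hinge line at y = -66 mm, z = 110 mm)
- flap_left_edge (a point): middle of the free edge of the +y flap
- flap_right_edge (a point): middle of the free edge of the -y flap
- mixer: Four-station bench mixer, fixed to the bench: white housing, deck 60 mm high, on it four turning plates (84 mm across, 4 mm thick) each with a hexagonal aluminium cup; along its -x side a lower grey console (45 mm high) with the switch lever. Origin: centre of its underside, z up. Size 270 mm along x, 216 mm along y
- cup0 (a point): Inner floor centre of a cup, at mixer x = -15, y = -47.5, z = 64 mm. The hexagonal cup is 56.6 mm across flats inside, 24 mm deep (rim at mixer z = 88 mm), 77 mm across outside. It has stopped at any angle about the vertical, which this pose does not tell; its spindle is stiff (turns only above 0.6 N m). Any cup takes any jar; a jar that is home stands on the cup floor
- cup1 (a point): the same at mixer x = -15, y = +47.5 mm
- cup2 (a point): the same at mixer x = +80, y = -47.5 mm
- cup3 (a point): the same at mixer x = +80, y = +47.5 mm
- switch (a joint): Angle (rad) of the mixer's switch lever: near 0 = off, leaning to the mixer's -y; 1.0 = on, its other stop, leaning to the mixer's +y. It pivots about an axis along the mixer's x at mixer x = -103, y = 0, z = 67 mm, and stays where it is left (about 1 N at the tip)
- switch_tip (a point): centre of the 26 mm black ball at the lever's end, 75 mm from the pivot
- brush_pot: glass pot of brushes, 76 mm across, about 230 mm high with the brushes; leave alone. Origin: centre of its underside
- palette_knife: palette knife, 200 mm long, lying on the bench; leave alone. Origin at its middle, x along it
- tack_hammer: small hammer, 240 mm long, lying on the bench; leave alone. Origin at its middle, x along the handle
Not all that is in view belongs to the job. Leave any orange or turquoise look-alike of the jar1 alone. What is shaped like the jar2 but yellow is not meant.

How it is judged:
On the way, in this order (a step that is already met when the one before it is completed fails the run):
1. both long flaps of the carton swung back past upright (value of joint each of flap_left, flap_right above 1.75 rad), for 0.2 s.
2. every jar present fully home in a cup and let go, the switch still off ((horizontal distance between jar1 and cup0 below 0.004 m or horizontal distance between jar1 and cup1 below 0.004 m or horizontal distance between jar1 and cup2 below 0.004 m or horizontal distance between jar1 and cup3 below 0.004 m) and z of each of jar1, jar2, jar3 in the frame of mixer below 0.0685 m and angle between each of jar1, jar2, jar3's own z axis and vertical below 0.06 rad and (horizontal distance between jar2 and cup0 below 0.004 m or horizontal distance between jar2 and cup1 below 0.004 m or horizontal distance between jar2 and cup2 below 0.004 m or horizontal distance between jar2 and cup3 below 0.004 m) and (horizontal distance between jar3 and cup0 below 0.004 m or horizontal distance between jar3 and cup1 below 0.004 m or horizontal distance between jar3 and cup2 below 0.004 m or horizontal distance between jar3 and cup3 below 0.004 m) and contact force between each of jar1, jar2, jar3 and the fingers below 0.3 N and linear speed of each of jar1, jar2, jar3 below 0.02 m/s and value of joint switch below 0.35 rad), for 0.2 s.
At the end, for the whole second after the job is handed in: Every jar present stands upright on the floor of a mixer cup (within 4 mm of its centre and 4.5 mm of its floor), let go and at rest; the switch lever is over at its on end (above 0.85 rad); both long carton flaps are flat shut (below 0.25 rad) ((horizontal distance between jar1 and cup0 below 0.004 m or horizontal distance between jar1 and cup1 below 0.004 m or horizontal distance between jar1 and cup2 below 0.004 m or horizontal distance between jar1 and cup3 below 0.004 m) and z of each of jar1, jar2, jar3 in the frame of mixer below 0.0685 m and angle between each of jar1, jar2, jar3's own z axis and vertical below 0.06 rad and (horizontal distance between jar2 and cup0 below 0.004 m or horizontal distance between jar2 and cup1 below 0.004 m or horizontal distance between jar2 and cup2 below 0.004 m or horizontal distance between jar2 and cup3 below 0.004 m) and (horizontal distance between jar3 and cup0 below 0.004 m or horizontal distance between jar3 and cup1 below 0.004 m or horizontal distance between jar3 and cup2 below 0.004 m or horizontal distance between jar3 and cup3 below 0.004 m) and contact force between each of jar1, jar2, jar3 and the fingers below 0.3 N and linear speed of each of jar1, jar2, jar3 below 0.02 m/s and value of joint switch above 0.85 rad and value of joint each of flap_left, flap_right below 0.25 rad); the robot touches nothing.
It fails at once if the jar of brushes is moved more than 40 mm (distance of brush_pot from where it was at the start of the episode above 0.04 m).
It fails at once if the palette knife is moved more than 40 mm (distance of palette_knife from where it was at the start of the episode above 0.04 m).
It fails at once if the tack hammer is moved more than 40 mm (distance of tack_hammer from where it was at the start of the episode above 0.04 m).
Of jar1, jar2, jar3 only 2 to 3 are there at a start; the rules pass over those that are not, and their reading is None.
At some moment in a run one of jar1, jar2, jar3 may be knocked a few centimetres aside while the robot is not near it.
Once in a run the grip may slacken for a moment while it holds something.
It also fails if it takes over 210 s, if anything falls off the work surface, if the arm or the gripper's body presses on something with over 40 N, if the wrist force passes 120 N, or if a joint passes its speed limit or range.

## Working session

There is one attempt and no reset: what is moved stays moved. The work goes in short steps, Python scripts to look and compute and a tool call to move; the robot and the scene stay as the last step left them, time stands still between calls to the robot, and variables do not carry over. Pictures are saved under pics/ and viewed, at most 14 in all, crops included, and the job is handed in when it is done.

Besides the shell and the picture viewer there is one more tool, called after "Emit:" as name([rows], argument=value, ...), one row to a line, values as JSON. move_arm: Moves the arm, as the interface text tells. Its arguments: {"type":"object","properties":{"rows":{"type":"array"},"squeeze":{"type":"number"}},"required":["rows"]}

```bash
ls; mkdir -p pics
cat > h.py <<'E'
import numpy as np, cv2
from scipy.spatial.transform import Rotation as R
from station import readout, imaging, order, manip
def cam(s):
    f=200/np.tan(np.radians(s["fovy"])/2); return f,R.from_rotvec(s["rvec"]).as_matrix(),np.array(s["tvec"])
def rays(s,uv):
    f,Rm,t=cam(s); uv=np.atleast_2d(uv).astype(float)
    d=(uv-[s["cx"],s["cy"]])/f; u=d.copy()
    for _ in range(20): u=d/(1+s["k1"]*(u**2).sum(1,keepdims=True))
    return np.c_[u,np.ones(len(u))]@Rm, -Rm.T@t
def onplane(s,uv,z):
    d,o=rays(s,uv); return o+d*((z-o[2])/d[:,2:])
def cloud(s):
    v,u=np.mgrid[:400,:640]; d,o=rays(s,np.c_[u.ravel(),v.ravel()])
    P=o+d*s["z_map"].reshape(-1,1); P[s["z_map"].ravel()==0]=np.nan
    return P.reshape(400,640,3)
def proj(s,P):
    f,Rm,t=cam(s); c=np.atleast_2d(P)@Rm.T+t; x=c[:,:2]/c[:,2:]
    return x*(1+s["k1"]*(x**2).sum(1,keepdims=True))*f+[s["cx"],s["cy"]]
def save(n,im): cv2.imwrite("pics/"+n+".png",im[...,::-1])
E
python3 - <<'E'
from h import *
import pickle
for n in("scene","top"):
    s=imaging.snapshot(n); save(n+"0",s["img"]); pickle.dump(s,open(n+"0.pkl","wb"))
    print(n,s["fovy"],s["cx"],s["cy"],s["k1"],onplane(s,[320,200],0),rays(s,[0,0])[1])
print(readout.sense(),manip.tip_extent)
E
```

```text
pics
scene 55.52563686410443 321.31697593463787 197.76012397732077 0.00032814898022331696 [[0.46544477 0.04051246 0.        ]] [ 1.09127145 -0.82782056  0.67762499]
top 52.253157765890364 320.25256675539845 194.32053541247373 -0.037699205839872296 [[ 0.57794958 -0.10030536  0.        ]] [ 0.40974032 -0.08764076  1.00620809]
{'t': 0.1, 'q': array([-1.43449204e+00,  5.28383890e-01,  1.43377489e+00,  2.24449082e-05,
        1.18141259e+00, -1.78485562e-01]), 'qd': array([ 0.00087764, -0.0030255 , -0.00286568,  0.00108792,  0.00096688,
        0.0004516 ]), 'tau': array([ 3.77212982e-04, -4.43303990e+01, -1.78586876e+01, -1.32184891e-04,
        3.89378562e-03,  1.49207409e-05]), 'tcp_pos': array([ 0.19346996, -0.59367325,  0.25542464]), 'tool_rot': array([ 9.87639155e-01,  1.56741572e-01,  3.12404612e-05, -9.88917577e-04]), 'force': array([ 0.33240815,  0.33447504, -0.31624062]), 'ft_torque': array([ 0.02373992, -0.00461867, -0.01332786]), 'gripper_force': 0.0, 'finger_gap': 1.0003336503348004} 0.025
```

View pics/scene0.png

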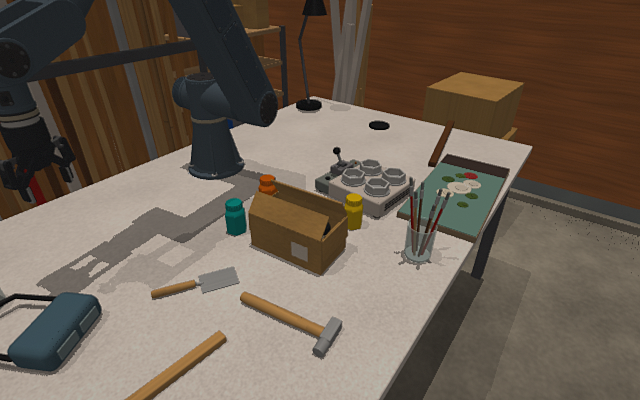

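View pics/top0.png

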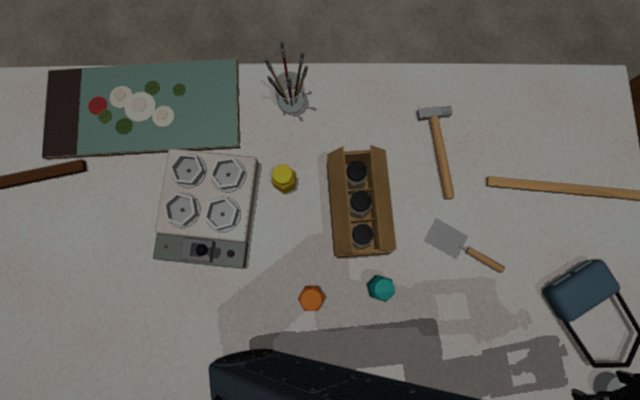

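Top view: the carton has three black-lidded jars at about (357,173), (361,203) and (362,235). The mixer cups are at (188,170), (228,173), (182,210) and (222,213), and the switch is at (203,250). The yellow (284,178), orange (312,298) and turquoise (381,288) look-alikes stand outside the carton, so they aren't meant. Next I'll measure and enlarge one crop to confirm.

Run:
```python
from h import *
import pickle
s=pickle.load(open("top0.pkl","rb")); P=cloud(s); im=s["img"]
a=cv2.resize(im[140:265,320:405],None,fx=4.5,fy=4.5,interpolation=2); b=cv2.resize(im[140:275,150:265],None,fx=3.4,fy=3.4,interpolation=2)
h=max(a.shape[0],b.shape[0]); c=np.zeros((h,a.shape[1]+b.shape[1],3),np.uint8); c[:a.shape[0],:a.shape[1]]=a; c[:b.shape[0],a.shape[1]:]=b
save("crop0",c); print(c.shape)
Z=P[...,2]
def comp(m,lab,box,amin=30):
    M=np.zeros_like(m,np.uint8); y0,y1,x0,x1=box; M[y0:y1,x0:x1]=m[y0:y1,x0:x1]
    n,l,st,ce=cv2.connectedComponentsWithStats(M)
    for i in range(1,n):
        if st[i,4]>=amin:
            q=P[l==i]; print(lab,st[i,4],ce[i].round(1),np.nanmedian(q,0).round(4), "rect",cv2.minAreaRect((q[:,:2]*1000).astype(np.float32)))
dark=im.max(2)<60
comp(dark&(Z>0.09),"lid",(140,265,320,400))
for zlo,zhi in((.053,.067),(.04,.05),(.08,.095)): comp((Z>zlo)&(Z<zhi),f"mix{zlo}",(140,275,145,265),60)
comp(dark&(Z>.07),"sw",(230,275,180,230),10)
# carton outer: all points >0.06 in box
comp((Z>.05),"carton",(135,270,320,405),200)
for v,u in((170,336),(230,340),(170,380),(230,388)): print(v,u,P[v,u])
```

```text
(562, 773, 3)
lid 39 [357.4 154.6] [ 0.6678 -0.1874  0.0966] rect ((667.5222778320312, -185.73744201660156), (1.6339939832687378, 56.335811614990234), 4.056093215942383)
lid 335 [356.7 170.7] [ 0.6274 -0.1836  0.102 ] rect ((629.6339721679688, -183.2749481201172), (47.138668060302734, 46.9984130859375), 16.498510360717773)
lid 345 [360.6 200.9] [ 0.5579 -0.1907  0.102 ] rect ((558.21044921875, -190.5693817138672), (47.29411697387695, 45.71049499511719), 84.97000122070312)
lid 345 [362.5 233.9] [ 0.4837 -0.193   0.1017] rect ((484.16839599609375, -192.63284301757812), (46.18391036987305, 44.46088790893555), 69.05976867675781)
mix0.053 4519 [208.3 198. ] [0.5812 0.168  0.0604] rect ((584.8324584960938, 169.91090393066406), (215.84292602539062, 206.73416137695312), 83.74163055419922)
mix0.053 373 [186.4 169.1] [0.6442 0.2174 0.0642] rect ((644.468994140625, 217.07254028320312), (48.98417663574219, 58.763710021972656), 52.53718185424805)
mix0.053 406 [226.8 173. ] [0.6337 0.1205 0.0643] rect ((633.4502563476562, 119.82295227050781), (51.60187911987305, 58.26250076293945), 8.3231925964355
[... 879 characters left out ...]
.35690307617188, 66.8995590209961), 72.87515258789062)
mix0.08 265 [219.7 213.1] [0.5348 0.1311 0.0877] rect ((535.3662109375, 128.26036071777344), (75.25871276855469, 66.77079772949219), 45.478118896484375)
sw 212 [198.8 249.6] [0.4513 0.1575 0.1384] rect ((452.41259765625, 168.87022399902344), (54.69009780883789, 28.20928382873535), 84.16999816894531)
carton 5661 [360.  201.9] [ 0.553  -0.1868  0.1225] rect ((555.9616088867188, -190.40264892578125), (239.09986877441406, 135.67184448242188), 3.912648916244507)
170 336 [ 0.62116769 -0.1342283   0.13808463]
230 340 [ 0.49003559 -0.14081908  0.1343453 ]
170 380 [ 0.62038479 -0.23070785  0.13876534]
230 388 [ 0.48911509 -0.24401019  0.13393641]
```

View pics/crop0.png

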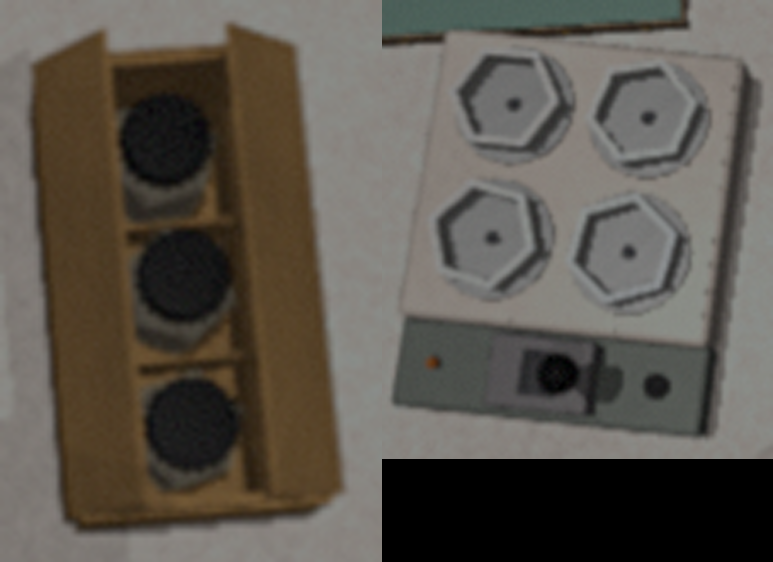

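Confirmed: the crop shows three black-lidded clear jars in the carton, four hex cups at different angles, and the lever ball leaning to the mixer's −y. Flaps first.

```bash
cat >> h.py <<'E'
C0=np.array([.556,-.1904]); CY=np.radians(3.8); CR=np.array([[np.cos(CY),-np.sin(CY)],[np.sin(CY),np.cos(CY)]])
def cw(x,y): return C0+CR@np.array([x,y])
def yaw():
    M=R.from_quat(readout.sense()["tool_rot"]).as_matrix(); return np.degrees(np.arctan2(M[1,0],M[0,0]))
def plan(x,y,z,psi,start=None):
    "rot about tool z deg, and shift mm in tool axes, from current (or start=(x,y,z,yaw))"
    if start is None:
        st=readout.sense(); p=st["tcp_pos"]; M=R.from_quat(st["tool_rot"]).as_matrix()
    else:
        p=np.array(start[:3]); a=np.radians(start[3]); M=np.array([[np.cos(a),np.sin(a),0],[np.sin(a),-np.cos(a),0],[0,0,-1]])
    ya=np.degrees(np.arctan2(M[1,0],M[0,0])); d=(ya-psi+180)%360-180
    print("turn %.1f shift"%d,(M.T@(np.array([x,y,z])-p)*1000).round(1))
E
python3 - <<'E'
from h import *
plan(*C0,.26,3.8)
E
```

```text
turn 14.2 shift [ 469.6 -271.2   -3.9]
```

Emit:
move_arm([
  [0,0,1,20,-11,0,0],
  [0,0,2,50,-29,0,0.3],
  [0,0,4,85,-49,0,0.6],
  [0,0,5,120,-69,0,1],
  [0,0,6,155,-90,0,1],
  [0,0,7,190,-110,0,1],
  [0,0,8,225,-130,0,1],
  [0,0,9,260,-150,0,1],
  [0,0,10,295,-170,0,1],
  [0,0,11,330,-191,0,1],
  [0,0,12,360,-208,0,1],
  [0,0,14,390,-225,0,1],
])

```text
t: 1.1
tcp_pos: [0.4955, -0.2575, 0.256]
tool_rot: [0.999, 0.035, -0.0, -0.0]
force: [1.4, -1.6, -0.3]
finger_gap: 0.001
gripper_force: 0.0
```

Emit:
move_arm([
  [0,0,0,20,-12,0,1],
  [0,0,0,40,-23,0,1],
  [0,0,0,60,-35,-2,1],
  [0,0,0,75,-43,-4,1],
  [0,0,0,80,-46,-4,1],
  [0,0,0,80,-46,-4,1],
])

```text
t: 1.6
tcp_pos: [0.5719, -0.2071, 0.2598]
tool_rot: [0.999, 0.036, -0.0, -0.0]
force: [-0.3, -0.3, -0.2]
finger_gap: 0.002
gripper_force: 0.0
```

Run:
```python
from h import *
st=readout.sense(); print(st["t"],st["tcp_pos"],yaw(),st["finger_gap"]); plan(*C0,.145,3.8)
s=imaging.snapshot("wrist"); save("w1",s["img"]); print(rays(s,[320,200]),s["fovy"])
```

```text
1.6 [ 0.57191839 -0.2071008   0.25984483] 4.154425502262216 0.001761295619490513
turn 0.4 shift [-14.6 -17.8 114.9]
(array([[-0.31067348, -0.02584115, -0.95020412]]), array([ 0.65416975, -0.20206255,  0.37614828])) 63.97143338044502
```

View pics/w1.png

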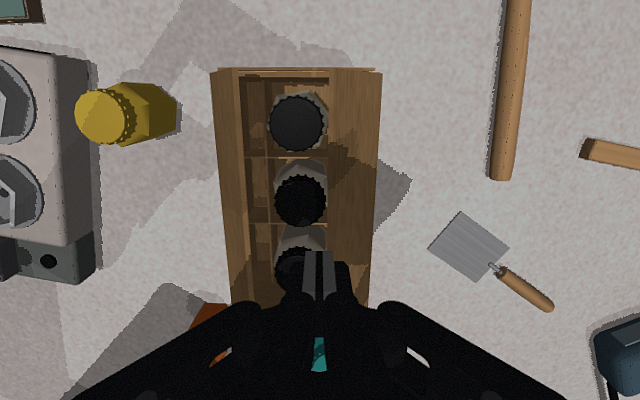

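Emit:
move_arm([
  [0,0,0,-8,-10,0,1],
  [0,0,0,-15,-18,10,1],
  [0,0,0,-15,-18,45,1],
  [0,0,0,-15,-18,80,1],
  [0,0,0,-15,-18,105,1],
  [0,0,0,-15,-18,115,1],
  [0,0,0,-15,-18,115,1],
  [0,0,0,-15,-18,115,1],
])

```text
t: 2.32
tcp_pos: [0.5548, -0.192, 0.1456]
tool_rot: [0.999, 0.035, -0.0, 0.0]
force: [-0.4, 0.6, 0.4]
finger_gap: 0.001
gripper_force: 0.0
```

Emit:
move_arm([
  [0,0,0,0,-5,0,1],
  [0,0,0,0,-12,0,1],
  [0,0,0,0,-20,0,1],
  [0,0,0,0,-28,0,1],
  [0,0,0,0,-36,0,1],
  [0,0,0,0,-44,0,1],
  [0,0,0,0,-52,0,1],
  [0,0,0,0,-58,0,1],
  [0,0,0,0,-62,0,1],
  [0,0,0,0,-62,0,1],
])

```text
t: 3.15
tcp_pos: [0.5519, -0.1285, 0.1485]
tool_rot: [0.999, 0.036, 0.003, 0.001]
force: [1.0, -0.6, 1.2]
finger_gap: -0.002
gripper_force: 0.7
```

Emit:
move_arm([
  [0,0,0,0,10,0,1],
  [0,0,0,0,40,0,1],
  [0,0,0,0,60,0,1],
  [0,0,0,0,70,0,1],
  [0,0,0,0,78,0,1],
  [0,0,0,0,86,0,1],
  [0,0,0,0,94,0,1],
  [0,0,0,0,102,0,1],
  [0,0,0,0,110,0,1],
  [0,0,0,0,117,0,1],
  [0,0,0,0,122,0,1],
  [0,0,0,0,122,0,1],
])

```text
t: 4.15
tcp_pos: [0.5598, -0.2518, 0.1467]
tool_rot: [0.999, 0.035, 0.001, 0.001]
force: [0.7, 0.8, 0.3]
finger_gap: 0.005
gripper_force: 0.5
```

Emit:
move_arm([
  [0,0,0,0,-10,0,1],
  [0,0,0,0,-40,-10,0.8],
  [0,0,0,0,-62,-40,0.3],
  [0,0,0,0,-62,-80,0.3],
  [0,0,0,0,-62,-110,0.3],
  [0,0,0,0,-62,-120,0.3],
])

```text
t: 4.65
tcp_pos: [0.5564, -0.1884, 0.2684]
tool_rot: [0.999, 0.036, 0.002, 0.001]
force: [1.1, -1.2, 0.8]
finger_gap: 0.696
gripper_force: 0.0
```

Run:
```python
from h import *
import pickle
st=readout.sense(); print(st["t"],st["tcp_pos"],yaw(),st["finger_gap"])
s=imaging.snapshot("wrist"); save("w2",s["img"]); t=imaging.snapshot("top"); pickle.dump((s,t),open("s2.pkl","wb"))
P=cloud(t); Q=(P-[*C0,0]); xy=Q[...,:2]@CR
m=(abs(xy[...,0])<100)&(abs(xy[...,1])<125)&(abs(xy[...,1])>72)&(P[...,2]>.1)
for sg in(1,-1):
    k=m&(np.sign(xy[...,1])==sg); print(sg,k.sum(),np.nanpercentile(np.degrees(np.arctan2(P[...,2][k]-.11,abs(xy[...,1][k])-.066)),[10,50,90]))
```

```text
4.65 [ 0.55639064 -0.18836207  0.26843275] 4.130192828749307 0.6956796272193356
1 0 nan
-1 0 nan
  return np.nanmean(a, axis, out=out, keepdims=keepdims)
```

View pics/w2.png

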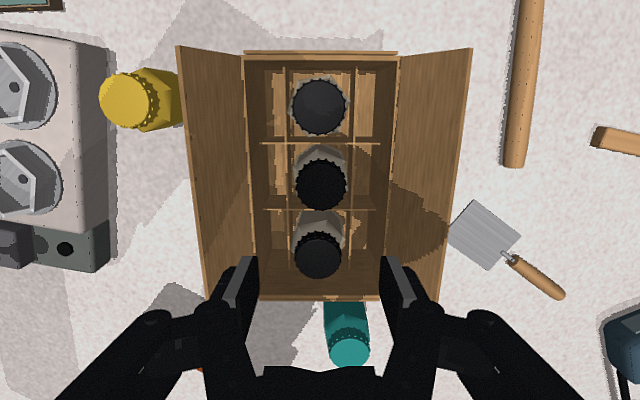

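Both flaps are swung well back outside, and the lids are at (319,107), (320,184) and (317,257). Now lid centres and flap angles.

```bash
cat >> h.py <<'E'
def lids(s,zl=.102,tol=.006,dark=75):
    "round black lid tops at height zl"
    P=cloud(s); m=((s["img"].max(2)<dark)&(abs(P[...,2]-zl)<tol)).astype(np.uint8)
    n,l,st,ce=cv2.connectedComponentsWithStats(m); out=[]
    for i in range(1,n):
        if st[i,4]<200: continue
        c=max(cv2.findContours((l==i).astype(np.uint8),0,cv2.CHAIN_APPROX_NONE)[0],key=cv2.contourArea)[:,0]
        zz=np.nanmedian(P[l==i][:,2]); w=onplane(s,c,zz)[:,:2]
        (x,y),r=cv2.minEnclosingCircle((w*1000).astype(np.float32)); A=np.c_[2*w,np.ones(len(w))]; f=np.linalg.lstsq(A,(w**2).sum(1),rcond=None)[0]
        rf=np.sqrt(f[2]+f[0]**2+f[1]**2)
        if 15<r<32: out.append((f[0],f[1],zz)); print("lid",ce[i].round(),"fit",f[:2].round(4),"r",rf.round(4),"z",zz.round(4),"encl",(x,y),r)
    return out
E
python3 - <<'E'
from h import *
import pickle
s,t=pickle.load(open("s2.pkl","rb"))
for k in(s,t): lids(k)
P=cloud(s); xy=(P-[*C0,0])[...,:2]@CR; Z=P[...,2]
for sg in(1,-1):
    k=(abs(xy[...,0])<.08)&(sg*xy[...,1]>.08)&(sg*xy[...,1]<.125)&(Z>.11)&(Z<.18); print(sg,k.sum(),np.nanpercentile(np.arctan2(Z[k]-.11,-sg*xy[...,1][k]+.066),[10,50,90]))
E
```

```text
lid [318. 107.] fit [ 0.6296 -0.1839] r 0.0224 z 0.1006 encl (629.510498046875, -183.90234375) 23.77613639831543
lid [320. 186.] fit [ 0.5597 -0.1907] r 0.0227 z 0.1006 encl (559.9816284179688, -190.80718994140625) 23.918123245239258
lid [317. 258.] fit [ 0.4858 -0.1931] r 0.0229 z 0.1005 encl (486.29827880859375, -193.2485809326172) 24.18829917907715
1 4935 [1.94937841 1.96515039 1.9951116 ]
-1 6479 [2.04195579 2.06041159 2.0819794 ]
```

Emit:
move_arm([
  [0,0,0,15,0,10,0.3],
  [0,0,0,45,0,30,0.3],
  [0,0,0,68,0.5,65,0.3],
  [0,0,0,73,0.7,100,0.3],
  [0,0,0,73,0.7,130,0.3],
  [0,0,0,73,0.7,148,0.3],
  [0,0,0,73,0.7,156,0.3],
  [0,0,0,73,0.7,160,0.3],
  [0,0,0,73,0.7,160,0.3],
])

```text
t: 5.5
tcp_pos: [0.6267, -0.1843, 0.1035]
tool_rot: [0.999, 0.035, -0.002, -0.001]
force: [-0.1, -0.0, 0.4]
finger_gap: 0.698
gripper_force: 0.0
```

Emit:
move_arm([
  [0,0,0,0,0,0,1],
  [0,0,0,0,0,0,1],
  [0,0,0,0,0,0,1],
  [0,0,0,0,0,0,1],
  [0,0,0,0,0,0,1],
], squeeze=50)

```text
t: 5.92
tcp_pos: [0.6283, -0.1849, 0.1063]
tool_rot: [0.999, 0.035, 0.001, 0.0]
force: [-1.1, -0.1, 0.8]
finger_gap: 0.523
gripper_force: 51.5
```

Emit:
move_arm([
  [0,0,0,0,0,-10,1],
  [0,0,0,0,0,-35,1],
  [0,0,0,0,0,-70,1],
  [0,0,0,0,0,-105,1],
  [0,0,0,0,0,-140,1],
  [0,0,0,0,0,-175,1],
  [0,0,0,0,0,-192,1],
  [0,0,0,0,0,-194,1],
  [0,0,0,0,0,-194,1],
])

```text
t: 6.67
tcp_pos: [0.6277, -0.1847, 0.3007]
tool_rot: [0.999, 0.035, 0.001, 0.001]
force: [0.0, -0.1, -4.8]
finger_gap: 0.519
gripper_force: 55.0
```

Run:
```python
from h import *
st=readout.sense(); print(st["t"],st["tcp_pos"],yaw(),st["finger_gap"],st["force"])
plan(.53,.15,.30,-6.4)
```

```text
6.6667 [ 0.62773894 -0.18470566  0.30067674] 4.038273385659542 0.518886856080623 [ 0.02280019 -0.10991621 -4.82416459]
turn 10.4 shift [-7.390e+01 -3.408e+02  1.000e-01]
```

Emit:
move_arm([
  [0,0,1,-3,-12,0,1],
  [0,0,2,-9,-40,0,1],
  [0,0,3,-16,-75,0,1],
  [0,0,4,-24,-110,0,1],
  [0,0,5,-32,-147,0,1],
  [0,0,6,-40,-184,0,1],
  [0,0,7,-48,-221,0,1],
  [0,0,8,-56,-258,0,1],
  [0,0,9,-64,-295,0,1],
  [0,0,10,-70,-325,0,1],
  [0,0,10.4,-74,-341,0,1],
  [0,0,10.4,-74,-341,0,1],
])

```text
t: 7.67
tcp_pos: [0.5262, 0.1537, 0.2965]
tool_rot: [0.999, -0.053, -0.004, -0.0]
force: [0.6, 0.0, -3.1]
finger_gap: 0.519
gripper_force: 54.8
```

Run:
```python
from h import *
import pickle
st=readout.sense(); print(st["t"],st["tcp_pos"],yaw(),st["finger_gap"],st["force"])
s=imaging.snapshot("wrist"); t=imaging.snapshot("scene"); pickle.dump((s,t),open("s3.pkl","wb"))
b=cv2.resize(s["img"],(400,250)); v=t["img"]; 
uv=proj(t,[st["tcp_pos"]])[0]; print(uv)
u0=int(np.clip(uv[0]-60,0,520)); v0=int(np.clip(uv[1]-40,0,300)); c=cv2.resize(v[v0:v0+100,u0:u0+120],(300,250),interpolation=2)
save("w3",np.hstack([b,c]))
save("w3",np.hstack([s["img"],cv2.resize(c,(160,400))]))
```

```text
7.6667 [0.52616455 0.15369993 0.29652022] -6.122806908384508 0.5193072923562594 [ 0.55379493  0.01922664 -3.07189186]
[358.48586506 108.15038945]
```

View pics/w3.png

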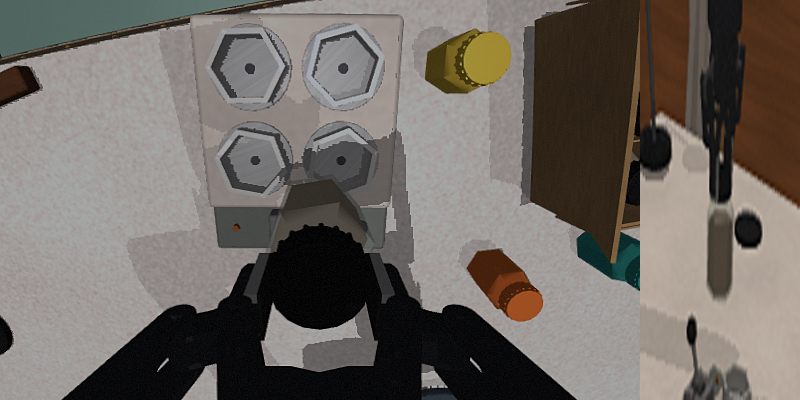

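```bash
cat >> h.py <<'E'
def hexfit(w):
    "dense closed outline (m) -> centre, corner angle deg mod 60, across flats mm"
    from scipy.optimize import least_squares
    c0=np.array(cv2.moments((w*1e4).astype(np.float32).reshape(-1,1,2))["m10"]); c=(w.max(0)+w.min(0))/2
    def res(p):
        d=w-p[:2]; a=np.arctan2(d[:,1],d[:,0])-p[2]; a=(a%(np.pi/3))-np.pi/6
        return (np.hypot(*d.T)*np.cos(a)-p[3])*1e3
    best=min((least_squares(res,[*c,q,.028],loss="soft_l1") for q in np.radians(range(0,60,10))),key=lambda r:r.cost)
    p=best.x; return p[:2],np.degrees(p[2])%60,p[3]*2e3,np.sqrt(2*best.cost/len(w))
def cups(s,zr=.088):
    P=cloud(s); m=((abs(P[...,2]-zr)<.005)&(P[...,1]>.05)&(P[...,0]>.46)).astype(np.uint8)
    cs,h=cv2.findContours(m,cv2.RETR_CCOMP,cv2.CHAIN_APPROX_NONE)
    for c,hh in zip(cs,h[0]):
        if cv2.contourArea(c)<150: continue
        w=onplane(s,c[:,0],zr)[:,:2]; r=hexfit(w)
        print("hole" if hh[3]>=0 else "outer",c[:,0].mean(0).round(),"c",r[0].round(4),"ang %.1f AF %.1f rms %.2f"%r[1:])
E
python3 - <<'E'
from h import *
import pickle
s,t=pickle.load(open("s3.pkl","rb")); cups(s); print("top"); cups(pickle.load(open("top0.pkl","rb")))
P=cloud(s); k=(P[...,2]>.125)&(P[...,2]<.255)&(np.linalg.norm(P[...,:2]-[.5262,.1537],axis=2)<.06); print(k.sum())
v,u=np.nonzero(k)
Q=P[k]; print(Q.min(0),Q.max(0))
N=np.cross(P[2:,1:-1]-P[:-2,1:-1],P[1:-1,2:]-P[1:-1,:-2]); N/=np.linalg.norm(N,axis=2,keepdims=True); kk=k[1:-1,1:-1]&(abs(N[...,2])<.3)
a=np.degrees(np.arctan2(N[...,1],N[...,0]))[kk]; print(np.histogram(a%180,bins=18,range=(0,180))[0])
b=a[np.isfinite(a)]; z=np.angle(np.exp(6j*np.radians(b)).mean()); print("flat normal mod60",np.degrees(z)/6, abs(np.exp(6j*np.radians(b)).mean()))
E
```

```text
outer [251. 163.] c [0.5469 0.2217] ang 12.6 AF 65.5 rms 0.35
hole [251. 163.] c [0.547  0.2213] ang 12.7 AF 55.9 rms 0.40
outer [344. 158.] c [0.5369 0.1281] ang 45.0 AF 62.1 rms 1.67
outer [244.  65.] c [0.6403 0.2111] ang 24.3 AF 66.0 rms 0.32
hole [245.  65.] c [0.64   0.2108] ang 24.6 AF 56.6 rms 0.31
outer [345.  65.] c [0.6302 0.1175] ang 38.0 AF 65.8 rms 0.36
hole [344.  66.] c [0.6298 0.1179] ang 37.9 AF 56.8 rms 0.30
top
outer [220. 213.] c [0.5355 0.1281] ang 45.4 AF 65.9 rms 0.57
hole [220. 213.] c [0.5358 0.1275] ang 45.2 AF 57.9 rms 0.57
outer [179. 209.] c [0.546 0.222] ang 12.8 AF 64.8 rms 0.67
hole [179. 209.] c [0.5459 0.2219] ang 13.1 AF 56.6 rms 0.76
outer [226. 172.] c [0.6301 0.1175] ang 38.3 AF 65.7 rms 0.69
hole [226. 172.] c [0.63   0.1172] ang 38.9 AF 57.6 rms 0.68
outer [185. 168.] c [0.6407 0.2119] ang 23.6 AF 65.3 rms 0.71
hole [185. 168.] c [0.6404 0.2122] ang 23.9 AF 57.5 rms 0.77
2084
[0.5254756  0.12232941 0.19456197] [0.55519954 0.18504361 0.25499364]
[391 254  96  36  30  14  17  47  24   1   2 109 377  57   8  42 154 376]
flat normal mod60 3.2223351377291896 0.5035028052832456
```

```bash
cat >> h.py <<'E'
def held(s,p,ya):
    "jar held with tcp p: flat normal angle, lid centre offset in tool x,y (mm)"
    P=cloud(s); D=P-p; z=D[...,2]; k=(z<-.045)&(z>-.10)&(np.linalg.norm(D[...,:2],axis=2)<.045)
    Pm=cv2.medianBlur(P.astype(np.float32),5); N=np.cross(Pm[4:,2:-2]-Pm[:-4,2:-2],Pm[2:-2,4:]-Pm[2:-2,:-4]); N/=np.linalg.norm(N,axis=2,keepdims=True)
    kk=cv2.erode(k.astype(np.uint8),np.ones((5,5)))[2:-2,2:-2]>0; kk&=abs(N[...,2])<.3
    a=np.degrees(np.arctan2(N[...,1],N[...,0]))%180; A=a[kk]; Q=P[2:-2,2:-2][kk][:,:2]
    h=np.histogram(A,36,(0,180))[0]; print(h)
    for c in np.argsort(-h)[:1]:
        best=None
        for off in (-60,0,60):
            c0=c*5+2.5+off; d=(A-c0+90)%180-90; m=abs(d)<14
            if m.sum()<80: continue
            q=Q[m]; med=q.mean(0); 
            for _ in range(4):
                med=q.mean(0); V=np.linalg.svd(q-med,full_matrices=False)[2]; r=(q-med)@V[1]; q=q[abs(r)<max(.0007,1.5*r.std())]
            n=V[1]; n=n*np.sign(n@(med-p[:2])); print("face n %.1f (mod60 %.1f)"%(np.degrees(np.arctan2(n[1],n[0])),np.degrees(np.arctan2(n[1],n[0]))%60),"dist mm %.1f"%(1e3*n@(med-p[:2])),len(q),"rms %.2f"%(r.std()*1e3))
    m=((s["img"].max(2)<80)&(abs(z+.004)<.006)&(np.linalg.norm(D[...,:2],axis=2)<.035)).astype(np.uint8)
    m=cv2.morphologyEx(m,cv2.MORPH_OPEN,np.ones((5,5)))
    c=max(cv2.findContours(m,0,1)[0],key=cv2.contourArea)[:,0]; zz=np.nanmedian(P[m>0][:,2]); w=onplane(s,c,zz)[:,:2]-p[:2]
    t=np.radians(ya); T=np.array([[np.cos(t),np.sin(t)],[np.sin(t),-np.cos(t)]]); w=w@T.T
    mid=abs(w[:,1])<.018; f=np.linalg.lstsq(np.c_[2*w[mid],np.ones(mid.sum())],(w[mid]**2).sum(1),rcond=None)[0]
    print("lid top z-tcp %.1f"%(1e3*(zz-p[2])),"centre tool xy",(f[:2]*1e3).round(1),"r",np.sqrt(f[2]+f[0]**2+f[1]**2)*1e3,"x range",w[:,0].min(),w[:,0].max())
E
python3 - <<'E'
from h import *
import pickle
s,t=pickle.load(open("s3.pkl","rb")); st=readout.sense(); print(st["t"],st["tcp_pos"])
held(s,np.array([.52616,.1537,.29652]),-6.12)
E
```

```text
7.7667 [0.52838659 0.15056114 0.29712039]
[700 107   4   0   1   1   0   1   0   1   0   1   0   0   0   0   0   0
   0   0   0   0   0   7 100  43  10   6   9   4   5   1   1   1   5  25]
face n -56.7 (mod60 3.3) dist mm 27.3 163 rms 0.17
face n 3.3 (mod60 3.3) dist mm 27.8 842 rms 0.19
lid top z-tcp -5.4 centre tool xy [3.  0.7] r 22.8580424645305 x range -0.020190479037268082 0.026503833180955855
```

Run:
```python
from h import *
print(yaw()); plan(.638,.211,.23,-15)
```

```text
-6.246389435034384
turn 8.8 shift [102.7 -72.1  66.5]
```

Emit:
move_arm([
  [0,0,2,15,-10,10,1],
  [0,0,4,40,-28,25,1],
  [0,0,6,70,-50,45,1],
  [0,0,8,92,-66,60,1],
  [0,0,8.8,102,-72,66,1],
  [0,0,8.8,102,-72,66,1],
  [0,0,8.8,102,-72,66,1],
  [0,0,8.8,102,-72,66,1],
  [0,0,8.8,102,-72,66,1],
])

```text
t: 8.52
tcp_pos: [0.6387, 0.2094, 0.2337]
tool_rot: [0.991, -0.132, -0.0, 0.0]
force: [-0.5, 0.2, -3.3]
finger_gap: 0.518
gripper_force: 54.7
```

```bash
cat >> h.py <<'E'
def look(n="wrist"):
    import pickle
    st=readout.sense(); s=imaging.snapshot(n); pickle.dump(s,open("last.pkl","wb")); print("t",st["t"],"tcp",st["tcp_pos"].round(4),"yaw %.2f"%yaw(),"F",st["force"].round(1),"gap",round(st["finger_gap"],3)); return s,st
E
python3 - <<'E'
from h import *
s,st=look(); held(s,st["tcp_pos"],yaw()); cups(s)
st=readout.sense(); print(st["tcp_pos"])
E
```

```text
t 8.5167 tcp [0.6387 0.2094 0.2337] yaw -15.21 F [-0.5  0.2 -3.3] gap 0.518
[  3   1   0   1   1   0   0   0   0   1   0   0   0   0   0   0   0   0
   0   0   0   2 121  71   7  14   5   6   4   5   2   3   5  10 549 244]
face n -65.9 (mod60 54.1) dist mm 27.6 207 rms 0.14
face n -5.8 (mod60 54.2) dist mm 28.4 813 rms 0.18
lid top z-tcp -5.4 centre tool xy [3.2 0.6] r 22.750766738512947 x range -0.019905247534114573 0.02612326908222194
outer [434. 271.] c [0.5389 0.127 ] ang 45.1 AF 60.4 rms 1.99
outer [310. 175.] c [0.641  0.2117] ang 24.7 AF 63.3 rms 1.69
outer [424. 176.] c [0.631  0.1181] ang 38.5 AF 66.2 rms 0.32
hole [424. 176.] c [0.6313 0.1184] ang 38.4 AF 55.8 rms 0.35
[0.63883424 0.2095834  0.23403656]
```

Emit:
move_arm([
  [0,0,-0.4,0.5,-2.5,10,1],
  [0,0,-0.4,0.5,-2.5,25,1],
  [0,0,-0.4,0.5,-2.5,36,1],
  [0,0,-0.4,0.5,-2.5,38,1],
  [0,0,-0.4,0.5,-2.5,38,1],
  [0,0,-0.4,0.5,-2.5,38,1],
])

```text
t: 9.07
tcp_pos: [0.6405, 0.2128, 0.1953]
tool_rot: [0.992, -0.128, 0.0, -0.0]
force: [-0.0, 0.1, -3.7]
finger_gap: 0.515
gripper_force: 54.9
```

Emit:
move_arm([
  [0,0,0,0,0,3,1],
  [0,0,0,0,0,6,1],
  [0,0,0,0,0,9,1],
  [0,0,0,0,0,12,1],
  [0,0,0,0,0,12,1],
  [0,0,0,0,0,12,1],
])

```text
t: 9.57
tcp_pos: [0.6413, 0.213, 0.1893]
tool_rot: [0.992, -0.128, 0.002, -0.0]
force: [-7.3, -0.7, 18.0]
finger_gap: 0.518
gripper_force: 57.1
```

Emit:
move_arm([
  [0,0,0,0,0,-3,1],
  [0,0,0,-0.6,0.5,-3,1],
  [0,0,0,-1.3,1.1,-3,1],
  [0,0,0,-1.6,1.2,-3,1],
  [0,0,0,-2,1.2,-3,1],
  [0,0,0,-2,1.2,-1,1],
  [0,0,0,-2,1.2,1,1],
  [0,0,0,-2,1.2,2,1],
])

```text
t: 10.23
tcp_pos: [0.6406, 0.2129, 0.1889]
tool_rot: [0.992, -0.128, 0.004, -0.001]
force: [-7.9, -1.0, 32.0]
finger_gap: 0.52
gripper_force: 58.2
```

Emit:
move_arm([
  [0,0,0,0,0,-5,1],
  [0,0,0,0,0,-12,1],
  [0,0,0,0,0,-15,1],
  [0,0,0,0,0,-15,1],
  [0,0,0,0,0,-15,1],
])

```text
t: 10.65
tcp_pos: [0.6378, 0.212, 0.1952]
tool_rot: [0.992, -0.129, -0.001, 0.0]
force: [-0.1, -0.7, -4.8]
finger_gap: 0.519
gripper_force: 55.0
```

Run:
```python
from h import *
s,st=look(); held(s,st["tcp_pos"],yaw()); cups(s)
t=imaging.snapshot("scene")
uv=proj(t,[st["tcp_pos"]+[0,0,-.08]])[0]; u0,v0=(uv-[50,40]).astype(int)
save("c4",np.hstack([cv2.resize(t["img"][v0:v0+80,u0:u0+100],(500,400),interpolation=2),s["img"][100:350,220:460].copy().repeat(1,0)[:400] if 0 else cv2.resize(s["img"][130:330,230:380],(300,400),interpolation=2)]))
```

```text
t 10.65 tcp [0.6378 0.212  0.1952] yaw -14.77 F [-0.1 -0.7 -4.8] gap 0.519
[  7   0   1   0   0   0   1   1   1   0   0   0   0   0   0   0   0   0
   0   0   0   1 103  80   7  10   8   8   6   3   1   4   6   6 506 345]
face n -65.4 (mod60 54.6) dist mm 27.6 194 rms 0.14
face n -5.3 (mod60 54.7) dist mm 28.3 871 rms 0.18
lid top z-tcp -5.4 centre tool xy [3.  0.8] r 22.727223485668343 x range -0.019947688467224365 0.02565947256389019
outer [335. 335.] c [0.5458 0.2243] ang 14.8 AF 58.8 rms 2.10
outer [453. 279.] c [0.5386 0.1279] ang 46.2 AF 62.4 rms 1.97
outer [313. 184.] c [0.641  0.2117] ang 24.4 AF 63.4 rms 1.70
outer [444. 187.] c [0.631  0.1183] ang 38.1 AF 66.2 rms 0.37
hole [444. 188.] c [0.6315 0.1185] ang 38.7 AF 55.4 rms 0.37
```

View pics/c4.png

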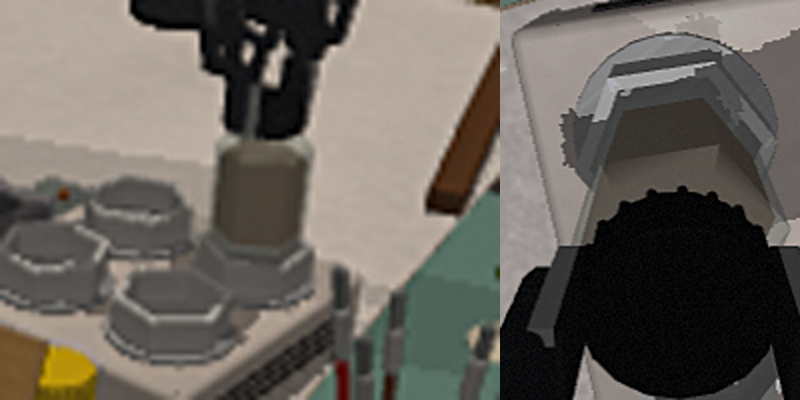

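Emit:
move_arm([
  [0,0,0,1,-0.2,1,1],
  [0,0,0,2,-0.3,3,1],
  [0,0,0,2,-0.3,5,1],
  [0,0,0,2,-0.3,6,1],
  [0,0,0,2,-0.3,7,1],
  [0,0,0,2,-0.3,7.5,1],
  [0,0,0,2,-0.3,8,1],
  [0,0,0,2,-0.3,8,1],
])

```text
t: 11.42
tcp_pos: [0.6402, 0.2119, 0.1883]
tool_rot: [0.992, -0.128, -0.0, 0.0]
force: [0.4, -0.3, -3.5]
finger_gap: 0.52
gripper_force: 55.0
```

Run:
```python
from h import *
st=readout.sense();print(st["tcp_pos"],st["force"],st["ft_torque"],yaw())
```

```text
[0.64018076 0.21189237 0.18826157] [ 0.40241754 -0.28541109 -3.49653381] [-0.01213279  0.04689739 -0.00529893] -14.763980792734747
```

Emit:
move_arm([
  [0,0,0,0,0,1.5,1],
  [0,0,0,0,0,3,1],
  [0,0,0,0,0,4.5,1],
  [0,0,0,0,0,6,1],
  [0,0,0,0,0,6,1],
])

```text
t: 11.83
tcp_pos: [0.64, 0.2118, 0.1818]
tool_rot: [0.992, -0.128, -0.0, 0.0]
force: [0.0, -0.3, -3.3]
finger_gap: 0.518
gripper_force: 55.0
```

Emit:
move_arm([
  [0,0,0,0,0,3,1],
  [0,0,0,0,0,6,1],
  [0,0,0,0,0,9,1],
  [0,0,0,0,0,12,1],
  [0,0,0,0,0,14,1],
  [0,0,0,0,0,15,1],
  [0,0,0,0,0,16,1],
  [0,0,0,0,0,16,1],
])

```text
t: 12.5
tcp_pos: [0.6403, 0.2119, 0.1664]
tool_rot: [0.992, -0.128, 0.0, -0.0]
force: [-0.6, 0.3, -2.4]
finger_gap: 0.519
gripper_force: 54.9
```

Emit:
move_arm([
  [0,0,0,0,0,1,1],
  [0,0,0,0,0,1.5,1],
  [0,0,0,0,0,1.5,1],
])

```text
t: 12.75
tcp_pos: [0.6406, 0.2119, 0.1662]
tool_rot: [0.992, -0.128, 0.001, -0.0]
force: [-1.8, -0.3, 5.0]
finger_gap: 0.514
gripper_force: 55.7
```

Emit:
move_arm([
  [0,0,0,0,0,0,0.4],
  [0,0,0,0,0,0,0.3],
  [0,0,0,0,0,0,0.25],
  [0,0,0,0,0,-5,0.25],
  [0,0,0,0,0,-30,0.25],
  [0,0,0,0,0,-65,0.25],
  [0,0,0,0,0,-100,0.3],
  [0,0,0,0,0,-120,0.3],
  [0,0,0,0,0,-120,0.3],
])

```text
t: 13.5
tcp_pos: [0.6434, 0.2125, 0.2918]
tool_rot: [0.992, -0.128, 0.006, -0.002]
force: [0.8, -0.1, 1.2]
finger_gap: 0.703
gripper_force: 0.0
```

Run:
```python
from h import *
s,st=look("top"); lids(s,.162); lids(s,.102)
w=imaging.snapshot("wrist"); print("wrist"); lids(w,.162)
plan(.5585,-.1907,.27,3.8)
```

```text
t 13.5 tcp [0.6434 0.2125 0.2918] yaw -14.76 F [ 0.8 -0.1  1.2] gap 0.703
lid [174. 159.] fit [0.6413 0.2125] r 0.0219 z 0.1629 encl (640.7871704101562, 212.2841796875) 24.170900344848633
lid [361. 201.] fit [ 0.5584 -0.1905] r 0.0224 z 0.1019 encl (558.4856567382812, -190.4051055908203) 24.067495346069336
lid [363. 234.] fit [ 0.4841 -0.1928] r 0.0222 z 0.1019 encl (484.44195556640625, -192.51670837402344) 23.860435485839844
wrist
lid [321. 204.] fit [0.6414 0.2104] r 0.0228 z 0.1608 encl (641.594970703125, 210.44259643554688) 24.042606353759766
turn -18.6 shift [ 23.2 410.3  15.8]
```

Emit:
move_arm([
  [0,0,-2,1,12,0,0.3],
  [0,0,-4,3,42,0,0.3],
  [0,0,-6,5,80,0,0.3],
  [0,0,-8,7,118,0,0.3],
  [0,0,-10,9,156,0,0.3],
  [0,0,-12,11,194,0,0.3],
  [0,0,-14,13,232,0,0.3],
  [0,0,-16,15,270,0,0.3],
  [0,0,-18,17,308,0,0.3],
  [0,0,-18.6,19,346,0,0.3],
  [0,0,-18.6,21,380,5,0.3],
  [0,0,-18.6,23,405,10,0.3],
])

```text
t: 14.6
tcp_pos: [0.5576, -0.1882, 0.273]
tool_rot: [0.999, 0.033, -0.001, -0.0]
force: [0.3, 0.2, -0.1]
finger_gap: 0.701
gripper_force: 0.0
```

Emit:
move_arm([
  [0,0,0,0,0,0,0.3],
  [0,0,0,0,0,0,0.3],
  [0,0,0,0,0,0,0.3],
])

```text
t: 14.85
tcp_pos: [0.5586, -0.1848, 0.2735]
tool_rot: [0.999, 0.033, -0.001, -0.001]
force: [-0.1, -0.0, 1.3]
finger_gap: 0.704
gripper_force: 0.0
```

Run:
```python
from h import *
s,st=look(); lids(s,.101); plan(.559,-.1906,.106,3.8)
```

```text
t 14.85 tcp [ 0.5586 -0.1848  0.2735] yaw 3.88 F [-0.1 -0.   1.3] gap 0.704
lid [325. 186.] fit [ 0.5599 -0.1907] r 0.0228 z 0.1006 encl (559.9860229492188, -190.639892578125) 24.131675720214844
lid [322. 256.] fit [ 0.486 -0.193] r 0.023 z 0.1005 encl (486.5339050292969, -192.7484893798828) 24.34626579284668
turn 0.1 shift [-1.000e-01  6.500e+00  1.679e+02]
```

Emit:
move_arm([
  [0,0,0,0,4,15,0.3],
  [0,0,0,0,6.5,45,0.3],
  [0,0,0,0,6.5,80,0.3],
  [0,0,0,0,6.5,115,0.3],
  [0,0,0,0,6.5,145,0.3],
  [0,0,0,0,6.5,162,0.3],
  [0,0,0,0,6.5,167,0.3],
  [0,0,0,0,6.5,168,0.3],
  [0,0,0,0,6.5,168,0.3],
  [0,0,0,0,6.5,168,0.3],
])

```text
t: 15.73
tcp_pos: [0.5609, -0.192, 0.1083]
tool_rot: [0.999, 0.034, 0.001, 0.001]
force: [-0.2, -0.3, 0.6]
finger_gap: 0.702
gripper_force: 0.0
```

Emit:
move_arm([
  [0,0,0,0,0,0,1],
  [0,0,0,0,0,0,1],
  [0,0,0,0,0,0,1],
  [0,0,0,0,0,0,1],
  [0,0,0,0,0,0,1],
], squeeze=50)

```text
t: 16.15
tcp_pos: [0.5607, -0.1923, 0.1089]
tool_rot: [0.999, 0.033, 0.002, 0.001]
force: [0.3, 1.6, 7.3]
finger_gap: 0.522
gripper_force: 50.6
```

Emit:
move_arm([
  [0,0,0,0,0,-10,1],
  [0,0,0,0,0,-35,1],
  [0,0,0,0,0,-70,1],
  [0,0,0,0,0,-105,1],
  [0,0,0,0,0,-140,1],
  [0,0,0,0,0,-175,1],
  [0,0,0,0,0,-192,1],
  [0,0,0,0,0,-194,1],
  [0,0,0,0,0,-194,1],
  [0,0,0,0,0,-194,1],
])

```text
t: 16.98
tcp_pos: [0.5584, -0.1915, 0.2994]
tool_rot: [0.999, 0.033, -0.001, -0.001]
force: [-0.1, -0.0, -2.9]
finger_gap: 0.519
gripper_force: 51.7
```

Run:
```python
from h import *
s,st=look(); held(s,st["tcp_pos"],yaw()); plan(.54,.22,.30,3.8)
```

```text
t 16.9833 tcp [ 0.5584 -0.1915  0.2994] yaw 3.83 F [-0.1 -0.  -2.9] gap 0.519
[  1  15   4   5  10   6  27 319 272   4   0   0   0   0   0   0   0   0
   0   0   0   0   0   0   0   0   0   0   0   0  11 383 353  23  18   6]
face n -20.2 (mod60 39.8) dist mm 24.6 762 rms 0.26
face n 39.7 (mod60 39.7) dist mm 25.6 633 rms 0.19
lid top z-tcp -7.7 centre tool xy [-1.   0.6] r 22.251593545102192 x range -0.023420574510870273 0.021456343877391638
turn 0.0 shift [ 9.300e+00 -4.117e+02 -3.000e-01]
```

Emit:
move_arm([
  [0,0,0,0,-12,0,1],
  [0,0,0,1,-42,0,1],
  [0,0,0,3,-80,0,1],
  [0,0,0,5,-118,0,1],
  [0,0,0,7,-156,0,1],
  [0,0,0,9,-194,0,1],
  [0,0,0,11,-232,0,1],
  [0,0,0,13,-270,0,1],
  [0,0,-1,15,-308,0,1],
  [0,0,-2,17,-346,0,1],
  [0,0,-3,18,-380,10,1],
  [0,0,-3,18,-405,25,1],
])

```text
t: 18.03
tcp_pos: [0.5498, 0.2171, 0.2754]
tool_rot: [0.998, 0.061, 0.0, -0.001]
force: [1.0, -0.1, -2.0]
finger_gap: 0.517
gripper_force: 51.7
```

Emit:
move_arm([
  [0,0,0,0,-5,15,1],
  [0,0,0,0,-7,35,1],
  [0,0,0,0,-7,40,1],
  [0,0,0,0,-7,40,1],
  [0,0,0,0,-7,40,1],
  [0,0,0,0,-7,40,1],
])

```text
t: 18.53
tcp_pos: [0.5503, 0.2199, 0.2365]
tool_rot: [0.998, 0.059, 0.001, -0.0]
force: [0.1, 0.6, -2.1]
finger_gap: 0.517
gripper_force: 51.8
```

Run:
```python
from h import *
s,st=look(); held(s,st["tcp_pos"],yaw()); cups(s); print(readout.sense()["tcp_pos"])
```

```text
t 18.5333 tcp [0.5503 0.2199 0.2365] yaw 6.78 F [ 0.1  0.6 -2.1] gap 0.517
[  2   1  17   1   7  11   7  75 405  88   3   0   0   0   0   0   0   0
   0   0   0   0   0   0   0   0   0   0   0   0   0  47 484 118  11  11]
face n -17.2 (mod60 42.8) dist mm 24.9 661 rms 0.21
face n 42.8 (mod60 42.8) dist mm 25.8 580 rms 0.20
lid top z-tcp -7.7 centre tool xy [-1.   0.8] r 22.290102209839993 x range -0.023386588087977233 0.021371721995825054
outer [417. 219.] c [0.5364 0.1289] ang 44.9 AF 66.4 rms 0.37
hole [417. 220.] c [0.5368 0.1292] ang 45.1 AF 55.7 rms 0.41
outer [314. 175.] c [0.5468 0.2223] ang 13.7 AF 63.3 rms 1.69
outer [454. 114.] c [0.6302 0.1183] ang 38.8 AF 65.8 rms 0.37
hole [454. 114.] c [0.6302 0.1187] ang 38.0 AF 55.6 rms 0.38
outer [317.  96.] c [0.641  0.2116] ang 25.0 AF 63.9 rms 1.36
[0.55051691 0.21987261 0.23685911]
```

Emit:
move_arm([
  [0,0,0,-0.5,-1,8,1],
  [0,0,0,-1,-2.1,20,1],
  [0,0,0,-1,-2.1,32,1],
  [0,0,0,-1,-2.1,38,1],
  [0,0,0,-1,-2.1,38,1],
  [0,0,0,-1,-2.1,38,1],
  [0,0,0,-1,-2.1,38,1],
  [0,0,0,-1,-2.1,38,1],
])

```text
t: 19.25
tcp_pos: [0.5491, 0.2222, 0.1986]
tool_rot: [0.998, 0.06, 0.001, -0.0]
force: [0.2, 0.0, -3.1]
finger_gap: 0.517
gripper_force: 51.8
```

Emit:
move_arm([
  [0,0,0,0,0,2,1],
  [0,0,0,0,0,4,1],
  [0,0,0,0,0,6,1],
  [0,0,0,0,0,7,1],
  [0,0,0,0,0,8,1],
  [0,0,0,0,0,9,1],
  [0,0,0,0,0,9,1],
])

```text
t: 19.83
tcp_pos: [0.5483, 0.2221, 0.1885]
tool_rot: [0.998, 0.06, -0.0, 0.0]
force: [0.5, 0.1, -2.4]
finger_gap: 0.517
gripper_force: 51.8
```

Emit:
move_arm([
  [0,0,0,0,0,3,1],
  [0,0,0,0,0,6,1],
  [0,0,0,0,0,9,1],
  [0,0,0,0,0,12,1],
  [0,0,0,0,0,15,1],
  [0,0,0,0,0,17,1],
  [0,0,0,0,0,18.5,1],
  [0,0,0,0,0,19.5,1],
  [0,0,0,0,0,20,1],
  [0,0,0,0,0,20,1],
])

```text
t: 20.67
tcp_pos: [0.5486, 0.2222, 0.169]
tool_rot: [0.998, 0.06, 0.0, -0.0]
force: [-0.2, -0.1, -1.3]
finger_gap: 0.517
gripper_force: 52.1
```

Emit:
move_arm([
  [0,0,0,0,0,1,1],
  [0,0,0,0,0,1.5,1],
  [0,0,0,0,0,1.5,1],
])

```text
t: 20.92
tcp_pos: [0.549, 0.2223, 0.1689]
tool_rot: [0.998, 0.06, 0.001, -0.0]
force: [-2.1, 0.2, 5.1]
finger_gap: 0.518
gripper_force: 52.9
```

Emit:
move_arm([
  [0,0,0,0,0,0,0.4],
  [0,0,0,0,0,0,0.3],
  [0,0,0,0,0,0,0.25],
  [0,0,0,0,0,-5,0.25],
  [0,0,0,0,0,-30,0.25],
  [0,0,0,0,0,-65,0.25],
  [0,0,0,0,0,-100,0.3],
  [0,0,0,0,0,-125,0.3],
  [0,0,0,0,0,-125,0.3],
])

```text
t: 21.67
tcp_pos: [0.5518, 0.223, 0.299]
tool_rot: [0.998, 0.06, 0.007, -0.001]
force: [0.8, 0.4, 0.8]
finger_gap: 0.705
gripper_force: 0.0
```

Run:
```python
from h import *
s,st=look("top"); lids(s,.162); lids(s,.102)
plan(.4865,-.1928,.29,3.8)
```

```text
t 21.6667 tcp [0.5518 0.223  0.299 ] yaw 6.84 F [0.8 0.4 0.8] gap 0.705
lid [175. 160.] fit [0.6407 0.2107] r 0.0222 z 0.1621 encl (640.4132690429688, 210.69271850585938) 23.89906883239746
lid [167. 203.] fit [0.5463 0.2225] r 0.0222 z 0.1618 encl (545.9521484375, 221.86866760253906) 23.95284652709961
lid [363. 234.] fit [ 0.4842 -0.1928] r 0.0221 z 0.1019 encl (484.3418884277344, -192.8358154296875) 23.61134910583496
turn 3.0 shift [-113.   404.8    4.9]
```

Emit:
move_arm([
  [0,0,0,-3,12,0,0.3],
  [0,0,1,-12,42,0,0.3],
  [0,0,2,-23,80,0,0.3],
  [0,0,3,-34,118,0,0.3],
  [0,0,3,-45,156,0,0.3],
  [0,0,3,-56,194,0,0.3],
  [0,0,3,-67,232,0,0.3],
  [0,0,3,-78,270,0,0.3],
  [0,0,3,-89,308,0,0.3],
  [0,0,3,-100,346,0,0.3],
  [0,0,3,-109,380,5,0.3],
  [0,0,3,-115,405,10,0.3],
])

```text
t: 22.72
tcp_pos: [0.4803, -0.1967, 0.2806]
tool_rot: [0.999, 0.032, -0.002, -0.0]
force: [0.1, 0.8, -0.5]
finger_gap: 0.696
gripper_force: 0.0
```

Emit:
move_arm([
  [0,0,0,0,0,0,0.3],
  [0,0,0,0,0,0,0.3],
  [0,0,0,0,0,0,0.3],
  [0,0,0,0,0,0,0.3],
])

```text
t: 23.05
tcp_pos: [0.4819, -0.1924, 0.2816]
tool_rot: [0.999, 0.034, -0.001, -0.001]
force: [1.3, -1.0, 0.4]
finger_gap: 0.7
gripper_force: 0.0
```

Run:
```python
from h import *
s,st=look(); lids(s,.101); plan(.4842,-.1927,.106,3.8)
```

```text
t 23.05 tcp [ 0.4819 -0.1924  0.2816] yaw 3.93 F [ 1.3 -1.   0.4] gap 0.7
lid [319. 181.] fit [ 0.4852 -0.1931] r 0.0228 z 0.1005 encl (485.2585144042969, -193.23214721679688) 24.04178810119629
turn 0.1 shift [  2.2   0.7 175.9]
```

Emit:
move_arm([
  [0,0,0,1,0.5,15,0.3],
  [0,0,0,1.7,0.7,45,0.3],
  [0,0,0,1.7,0.7,80,0.3],
  [0,0,0,1.7,0.7,115,0.3],
  [0,0,0,1.7,0.7,145,0.3],
  [0,0,0,1.7,0.7,167,0.3],
  [0,0,0,1.7,0.7,175,0.3],
  [0,0,0,1.7,0.7,176,0.3],
  [0,0,0,1.7,0.7,176,0.3],
  [0,0,0,1.7,0.7,176,0.3],
])

```text
t: 23.93
tcp_pos: [0.4853, -0.1945, 0.1077]
tool_rot: [0.999, 0.034, 0.001, 0.001]
force: [0.3, -0.6, -0.6]
finger_gap: 0.703
gripper_force: 0.0
```

Emit:
move_arm([
  [0,0,0,0,0,0,1],
  [0,0,0,0,0,0,1],
  [0,0,0,0,0,0,1],
  [0,0,0,0,0,0,1],
  [0,0,0,0,0,0,1],
], squeeze=50)

```text
t: 24.35
tcp_pos: [0.4852, -0.1946, 0.1083]
tool_rot: [0.999, 0.033, 0.002, 0.001]
force: [0.4, 1.0, 5.6]
finger_gap: 0.519
gripper_force: 50.4
```

Emit:
move_arm([
  [0,0,0,0,0,-10,1],
  [0,0,0,0,0,-35,1],
  [0,0,0,0,0,-70,1],
  [0,0,0,0,0,-105,1],
  [0,0,0,0,0,-140,1],
  [0,0,0,0,0,-175,1],
  [0,0,0,0,0,-192,1],
  [0,0,0,0,0,-194,1],
  [0,0,0,0,0,-194,1],
  [0,0,0,0,0,-194,1],
])

```text
t: 25.18
tcp_pos: [0.4831, -0.1936, 0.2993]
tool_rot: [0.999, 0.033, -0.001, -0.001]
force: [-0.1, 0.3, -2.6]
finger_gap: 0.52
gripper_force: 51.9
```

Run:
```python
from h import *
s,st=look(); held(s,st["tcp_pos"],yaw()); plan(.630,.117,.30,3.8);plan(.536,.128,.30,3.8)
```

```text
t 25.1833 tcp [ 0.4831 -0.1936  0.2993] yaw 3.83 F [-0.1  0.3 -2.6] gap 0.52
[  7  21 255 556  38   1   0   0   0   0   0   0   0   0   0   0   0   0
   0   0   0   0   0   0   0   2  78 136  36  13   3   7   6   3   6   4]
face n -43.7 (mod60 16.3) dist mm 25.5 265 rms 0.20
face n 16.2 (mod60 16.2) dist mm 25.8 872 rms 0.20
lid top z-tcp -7.2 centre tool xy [-0.1  0.7] r 22.325034494108042 x range -0.022924634509608743 0.02267309815733502
turn 0.0 shift [ 167.5 -299.9   -1.2]
turn 0.0 shift [  74.5 -317.2   -0.8]
```

Emit:
move_arm([
  [0,0,0,2,-10,0,1],
  [0,0,0,9,-38,0,1],
  [0,0,0,18,-75,0,1],
  [0,0,0,27,-113,0,1],
  [0,0,0,36,-150,0,1],
  [0,0,0,45,-188,0,1],
  [0,0,0,54,-226,0,1],
  [0,0,0,63,-263,0,1],
  [0,0,0.5,70,-292,5,1],
  [0,0,1,75,-311,15,1],
  [0,0,1,76,-317,25,1],
  [0,0,1,76,-317,40,1],
])

```text
t: 26.23
tcp_pos: [0.5384, 0.1295, 0.259]
tool_rot: [1.0, 0.026, -0.0, -0.0]
force: [0.2, 0.5, -2.5]
finger_gap: 0.52
gripper_force: 51.8
```

Emit:
move_arm([
  [0,0,0,0,0,15,1],
  [0,0,0,0,0,24,1],
  [0,0,0,0,0,24,1],
  [0,0,0,0,0,24,1],
  [0,0,0,0,0,24,1],
  [0,0,0,0,0,24,1],
])

```text
t: 26.73
tcp_pos: [0.5395, 0.1268, 0.2371]
tool_rot: [1.0, 0.024, 0.001, 0.0]
force: [0.7, -1.2, -2.1]
finger_gap: 0.516
gripper_force: 51.8
```

Run:
```python
from h import *
s,st=look(); held(s,st["tcp_pos"],yaw()); cups(s); print(readout.sense()["tcp_pos"])
```

```text
t 26.7333 tcp [0.5395 0.1268 0.2371] yaw 2.81 F [ 0.7 -1.2 -2.1] gap 0.516
[ 12  19 428 443   6   0   0   0   0   0   0   0   0   0   0   0   0   0
   0   0   0   0   0   0   0   2 104 130  21  11   8   7   3   4   7   6]
face n -44.8 (mod60 15.2) dist mm 25.8 270 rms 0.17
face n 15.2 (mod60 15.2) dist mm 26.0 900 rms 0.20
lid top z-tcp -7.2 centre tool xy [-0.2  0.8] r 22.382384382502906 x range -0.022828161562826976 0.022648332899722366
outer [312. 179.] c [0.5362 0.1279] ang 45.6 AF 63.4 rms 1.66
outer [228. 174.] c [0.5451 0.2247] ang 11.7 AF 63.5 rms 2.07
outer [335.  83.] c [0.6301 0.1174] ang 38.6 AF 65.6 rms 0.29
hole [335.  84.] c [0.6299 0.1177] ang 38.3 AF 56.3 rms 0.29
outer [234.  77.] c [0.6411 0.2119] ang 22.9 AF 64.0 rms 1.94
[0.5394527  0.12687427 0.2371966 ]
```

Emit:
move_arm([
  [0,0,0,-1,-0.2,8,1],
  [0,0,0,-2.2,-0.5,20,1],
  [0,0,0,-2.2,-0.5,32,1],
  [0,0,0,-2.2,-0.5,39,1],
  [0,0,0,-2.2,-0.5,39,1],
  [0,0,0,-2.2,-0.5,39,1],
  [0,0,0,-2.2,-0.5,39,1],
  [0,0,0,-2.2,-0.5,39,1],
])

```text
t: 27.45
tcp_pos: [0.5372, 0.1275, 0.198]
tool_rot: [1.0, 0.025, 0.001, -0.0]
force: [0.2, 0.3, -1.8]
finger_gap: 0.516
gripper_force: 51.9
```

Emit:
move_arm([
  [0,0,0,0,0,2,1],
  [0,0,0,0,0,4,1],
  [0,0,0,0,0,6,1],
  [0,0,0,0,0,7,1],
  [0,0,0,0,0,8,1],
  [0,0,0,0,0,9,1],
  [0,0,0,0,0,9,1],
])

```text
t: 28.03
tcp_pos: [0.5365, 0.1275, 0.188]
tool_rot: [1.0, 0.025, -0.0, 0.0]
force: [-0.5, 0.3, -2.4]
finger_gap: 0.519
gripper_force: 51.9
```

Entering freely. I'll lower it the rest of the way.

Emit:
move_arm([
  [0,0,0,0,0,3,1],
  [0,0,0,0,0,6,1],
  [0,0,0,0,0,9,1],
  [0,0,0,0,0,12,1],
  [0,0,0,0,0,15,1],
  [0,0,0,0,0,17,1],
  [0,0,0,0,0,18.5,1],
  [0,0,0,0,0,19.5,1],
  [0,0,0,0,0,20,1],
  [0,0,0,0,0,20,1],
])

```text
t: 28.87
tcp_pos: [0.5367, 0.1275, 0.1685]
tool_rot: [1.0, 0.025, 0.0, -0.0]
force: [-0.4, 0.8, -1.5]
finger_gap: 0.52
gripper_force: 52.1
```

Emit:
move_arm([
  [0,0,0,0,0,1,1],
  [0,0,0,0,0,1.5,1],
  [0,0,0,0,0,1.5,1],
])

```text
t: 29.12
tcp_pos: [0.5372, 0.1277, 0.1683]
tool_rot: [1.0, 0.025, 0.001, -0.0]
force: [-1.3, 0.5, 6.4]
finger_gap: 0.52
gripper_force: 52.9
```

Emit:
move_arm([
  [0,0,0,0,0,0,0.4],
  [0,0,0,0,0,0,0.3],
  [0,0,0,0,0,0,0.25],
  [0,0,0,0,0,-5,0.25],
  [0,0,0,0,0,-30,0.25],
  [0,0,0,0,0,-65,0.25],
  [0,0,0,0,0,-90,0.6],
  [0,0,0,0,0,-95,1],
  [0,0,0,0,0,-95,1],
  [0,0,0,0,0,-95,1],
  [0,0,0,0,0,-95,1],
])

```text
t: 30.03
tcp_pos: [0.5355, 0.1274, 0.2603]
tool_rot: [1.0, 0.025, -0.002, 0.0]
force: [-0.1, 0.8, 0.3]
finger_gap: 0.034
gripper_force: 0.0
```

Run:
```python
from h import *
s,st=look("top"); lids(s,.162); save("t5",cv2.resize(s["img"][140:280,150:400],(800,448),interpolation=2))
P=cloud(s); a=np.radians(-6.4); X=np.array([np.cos(a),np.sin(a)]); Y=np.array([-X[1],X[0]])
cc=np.array([.5882,.1697]); o=cc-X*.0325; piv=o-X*.103; print("mixer o",o,"pivot",piv)
k=(P[...,2]>.075)&(np.linalg.norm(P[...,:2]-piv,axis=2)<.07)&((P[...,:2]-piv)@X<.03)
q=P[k]; print(k.sum(),q[np.argmax(q[:,2])], q.mean(0)); top=q[q[:,2]>q[:,2].max()-.006]; m=top.mean(0); d=m[:2]-piv; print("top",m,"along X,Y",d@X,d@Y)
for v in(.046,-.036,0): print(v,piv+Y*v)
print(readout.sense()["t"])
```

```text
t 30.0333 tcp [0.5355 0.1274 0.2603] yaw 2.83 F [-0.1  0.8  0.3] gap 0.034
lid [213. 211.] fit [0.5311 0.1263] r 0.0192 z 0.162 encl (534.69189453125, 127.47982025146484) 23.32616424560547
mixer o [0.55590254 0.17332274] pivot [0.45354445 0.18480404]
4344 [0.39464986 0.14738561 0.66317443] [0.44296851 0.15896518 0.58640423]
top [0.39810511 0.14475864 0.66007893] along X,Y -0.05063001179535787 -0.04597559956188285
0.046 [0.45867202 0.23051736]
-0.036 [0.44953157 0.1490284 ]
0 [0.45354445 0.18480404]
30.0833
```

View pics/t5.png

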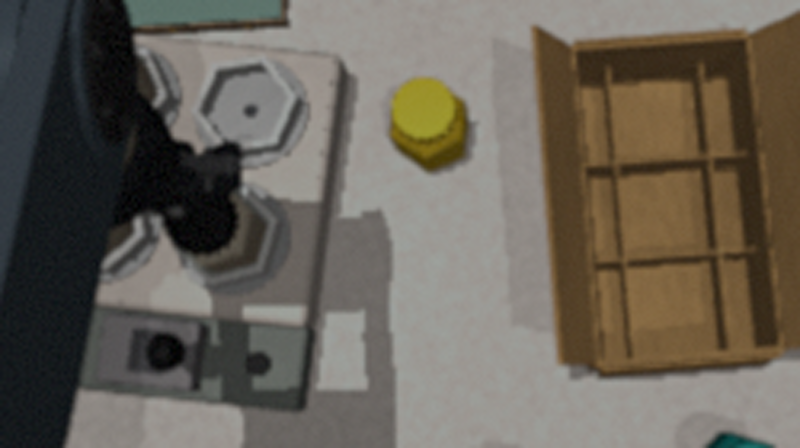

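Run:
```python
from h import *
plan(.4455,.1133,.26,-6.4)
```

```text
turn 9.2 shift [-90.6   9.7   0.5]
```

Emit:
move_arm([
  [0,0,2,-12,2,0,1],
  [0,0,4,-38,5,0,1],
  [0,0,6,-66,8,0,1],
  [0,0,8,-85,9.7,0,1],
  [0,0,9.2,-90.6,9.7,0,1],
  [0,0,9.2,-90.6,9.7,0,1],
  [0,0,9.2,-90.6,9.7,0,1],
  [0,0,9.2,-90.6,9.7,0,1],
])

```text
t: 30.75
tcp_pos: [0.4484, 0.1134, 0.2618]
tool_rot: [0.998, -0.055, 0.001, -0.0]
force: [0.0, 0.6, 0.2]
finger_gap: 0.003
gripper_force: 0.0
```

Run:
```python
from h import *
s,st=look("top"); lids(s,.162); w,_=look(); lids(w,.161)
for n,k in(("top",s),("wrist",w)):
    P=cloud(k); m=(abs(P[...,0]-.4495)<.03)&(abs(P[...,1]-.155)<.04)&(P[...,2]>.11)&(P[...,2]<.16); q=P[m]; print(n,len(q)); 
    if len(q): print(np.median(q,0),q.max(0),q[np.argmax(q[:,2])])
print(yaw()); plan(.4455,.1133,.145,-6.4)
```

```text
t 30.75 tcp [0.4484 0.1134 0.2618] yaw -6.35 F [0.  0.6 0.2] gap 0.003
lid [175. 160.] fit [0.6405 0.2105] r 0.0221 z 0.1622 encl (640.6535034179688, 209.58045959472656) 23.650400161743164
lid [212. 208.] fit [0.5356 0.1281] r 0.0223 z 0.1621 encl (534.9371337890625, 127.95500183105469) 23.993621826171875
t 30.8 tcp [0.4483 0.1133 0.2618] yaw -6.35 F [ 0.1 -0.5 -0.2] gap -0.002
lid [279.  90.] fit [0.5362 0.1285] r 0.0225 z 0.1607 encl (536.0801391601562, 128.27606201171875) 23.749679565429688
lid [137.  91.] fit [0.5465 0.2214] r 0.023 z 0.1606 encl (546.9137573242188, 220.87588500976562) 24.49563980102539
top 0
wrist 834
[0.45319699 0.15202794 0.14271798] [0.46294815 0.16939228 0.14854793] [0.45142302 0.15363217 0.14854793]
-6.350241431752897
turn 0.0 shift [ -2.7   0.4 116.8]
```

Emit:
move_arm([
  [0,0,0,-2,0,15,1],
  [0,0,0,-2,0,50,1],
  [0,0,0,-2,0,85,1],
  [0,0,0,-2,0,110,1],
  [0,0,0,-2,0,117,1],
  [0,0,0,-2,0,117,1],
  [0,0,0,-2,0,117,1],
])

```text
t: 31.43
tcp_pos: [0.4456, 0.1136, 0.145]
tool_rot: [0.998, -0.055, 0.0, -0.0]
force: [0.9, -0.6, 0.2]
finger_gap: -0.001
gripper_force: 0.0
```

Emit:
move_arm([
  [0,0,0,0,-6,0,1],
  [0,0,0,0,-14,0,1],
  [0,0,0,0,-22,0,1],
  [0,0,0,0,-30,0,1],
  [0,0,0,0,-38,0,1],
  [0,0,0,0,-46,0,1],
  [0,0,0,0,-54,0,1],
  [0,0,0,0,-62,0,1],
  [0,0,0,0,-69,0,1],
  [0,0,0,0,-75,0,1],
  [0,0,0,0,-79,0,1],
  [0,0,0,0,-79,0,1],
])

```text
t: 32.43
tcp_pos: [0.4534, 0.1929, 0.1447]
tool_rot: [0.998, -0.055, -0.0, -0.0]
force: [-0.9, -0.6, 0.6]
finger_gap: 0.0
gripper_force: 0.0
```

Emit:
move_arm([
  [0,0,0,0,0,0,1],
  [0,0,0,0,0,0,1],
])

```text
t: 32.6
tcp_pos: [0.4534, 0.192, 0.1448]
tool_rot: [0.998, -0.056, -0.0, -0.0]
force: [0.8, 0.5, -0.8]
finger_gap: -0.0
gripper_force: 0.0
```

Run:
```python
from h import *
st=readout.sense(); a=np.radians(-6.4); X=np.array([np.cos(a),np.sin(a)]); Y=np.array([-X[1],X[0]]); piv=np.array([.45354,.1848])
d=st["tcp_pos"][:2]-piv; print(st["tcp_pos"],"rel piv",d@X,d@Y,st["force"])
```

```text
[0.45340463 0.19202162 0.14478539] rel piv -0.0009395170277523609 0.007161526785928694 [ 0.77437004  0.54416888 -0.76289255]
```

Emit:
move_arm([
  [0,0,0,0,-2,0,1],
  [0,0,0,0,-4,0,1],
  [0,0,0,0,-6,0,1],
  [0,0,0,0,-8,0,1],
  [0,0,0,0,-8,0,1],
  [0,0,0,0,-8,0,1],
])

```text
t: 33.1
tcp_pos: [0.4537, 0.196, 0.1447]
tool_rot: [0.999, -0.054, -0.001, 0.004]
force: [0.6, -17.1, 2.6]
finger_gap: -0.0
gripper_force: 8.5
```

Emit:
move_arm([
  [0,0,0,0,12,0,1],
  [0,0,0,0,20,-20,1],
  [0,0,0,0,30,-55,1],
  [0,0,0,0,55,-90,1],
  [0,0,0,0,85,-120,1],
  [0,0,0,0,115,-150,1],
  [0,0,0,0,145,-155,1],
  [0,0,0,0,170,-155,1],
  [0,0,0,0,180,-155,1],
  [0,0,0,0,180,-155,1],
  [0,0,0,0,180,-155,1],
])

```text
t: 34.02
tcp_pos: [0.434, 0.0213, 0.2995]
tool_rot: [0.998, -0.056, -0.0, -0.001]
force: [-0.1, 0.9, -0.0]
finger_gap: 0.003
gripper_force: 0.0
```

Run:
```python
from h import *
a=np.radians(-6.4); X=np.array([np.cos(a),np.sin(a)]); Y=np.array([-X[1],X[0]]); piv=np.array([.45354,.1848])
for n in("scene","top","wrist"):
    k,st=look(n); P=cloud(k); D=P[...,:2]-piv; m=(abs(D@X)<.03)&(abs(D@Y)<.07)&(P[...,2]>.115)&(P[...,2]<.16); q=P[m]; print(n,len(q)) 
    if len(q): t=q[q[:,2]>q[:,2].max()-.008]; d=np.median(t,0)-[*piv,0]; print("tip",d[:2]@X,d[:2]@Y,t[:,2].max())
    if n=="top": lids(k,.162)
for sg in(1,-1):
  for z in(.118,.15): print(sg,z,"outside start"); 
plan(*cw(0,.16),.30,3.8)
```

```text
t 34.0167 tcp [0.434  0.0213 0.2995] yaw -6.39 F [-0.1  0.9 -0. ] gap 0.003
scene 53
tip 0.004106863503652223 0.03320290711914575 0.14534590059818986
t 34.0667 tcp [0.434  0.0218 0.2994] yaw -6.33 F [ 0.5  1.  -0. ] gap -0.001
top 0
lid [175. 160.] fit [0.6405 0.2106] r 0.022 z 0.1621 encl (640.6834716796875, 209.6189422607422) 23.653575897216797
t 34.1167 tcp [0.4341 0.0221 0.2993] yaw -6.29 F [-0.5 -0.7 -0.1] gap -0.001
wrist 764
tip 0.0014288736870698552 0.032512911952531844 0.14552270480563906
1 0.118 outside start
1 0.15 outside start
-1 0.118 outside start
-1 0.15 outside start
turn -10.1 shift [116.4  40.5  -0.9]
```

Run:
```python
from h import *
plan(*cw(0,.135),.30,3.8); print(cw(0,.135),readout.sense()["tcp_pos"])
```

```text
turn -10.1 shift [120.8  65.1  -0.9]
[ 0.54705302 -0.0556968 ] [0.43411703 0.02227646 0.29931616]
```

Emit:
move_arm([
  [0,0,-3,20,11,0,1],
  [0,0,-6,50,27,0,1],
  [0,0,-9,85,46,0,1],
  [0,0,-10.1,112,60,0,1],
  [0,0,-10.1,121,65,0,1],
  [0,0,-10.1,121,65,20,1],
  [0,0,-10.1,121,65,55,1],
  [0,0,-10.1,121,65,90,1],
  [0,0,-10.1,121,65,125,1],
  [0,0,-10.1,121,65,143,1],
  [0,0,-10.1,121,65,145,1],
  [0,0,-10.1,121,65,145,1],
])

```text
t: 35.17
tcp_pos: [0.5463, -0.0554, 0.1535]
tool_rot: [0.999, 0.033, -0.002, -0.001]
force: [0.1, 0.6, -0.3]
finger_gap: -0.002
gripper_force: 0.0
```

Run:
```python
from h import *
st=readout.sense(); print(st["tcp_pos"],yaw(),CR.T@(st["tcp_pos"][:2]-C0),st["force"])
```

```text
[ 0.54633609 -0.055426    0.15349535] 3.8054231684144058 [-0.00069741  0.13531772] [ 0.12351668  0.55533728 -0.31778303]
```

Emit:
move_arm([
  [0,0,0,0,8,0,1],
  [0,0,0,0,20,0,1],
  [0,0,0,0,30,0,1],
  [0,0,0,0,40,0,1],
  [0,0,0,0,50,0,1],
  [0,0,0,0,60,0,1],
  [0,0,0,0,70,0,1],
  [0,0,0,0,80,0,1],
  [0,0,0,0,90,0,1],
  [0,0,0,0,100,0,1],
  [0,0,0,0,110,0,1],
  [0,0,0,0,110,0,1],
])

```text
t: 36.17
tcp_pos: [0.5552, -0.1695, 0.1547]
tool_rot: [0.999, 0.032, 0.001, 0.001]
force: [0.6, -0.5, 0.3]
finger_gap: -0.002
gripper_force: 0.0
```

Emit:
move_arm([
  [0,0,0,0,2,3,1],
  [0,0,0,0,2,6,1],
  [0,0,0,0,2,8,1],
  [0,0,0,0,2,10,1],
  [0,0,0,0,2,11,1],
  [0,0,0,0,2,12,1],
  [0,0,0,0,2,12,1],
])

```text
t: 36.75
tcp_pos: [0.5545, -0.1682, 0.1425]
tool_rot: [0.999, 0.033, -0.0, -0.0]
force: [0.0, 1.0, 0.1]
finger_gap: -0.001
gripper_force: 0.0
```

Emit:
move_arm([
  [0,0,0,0,0,1,1],
  [0,0,0,0,0,2,1],
  [0,0,0,0,0,3,1],
  [0,0,0,0,0,3,1],
])

```text
t: 37.08
tcp_pos: [0.5547, -0.1686, 0.1397]
tool_rot: [0.999, 0.033, -0.0, -0.0]
force: [-0.2, 1.0, 0.3]
finger_gap: 0.002
gripper_force: 0.0
```

Emit:
move_arm([
  [0,0,0,0,0,-15,1],
  [0,0,0,0,0,-50,1],
  [0,0,0,0,0,-85,1],
  [0,0,0,0,10,-110,1],
  [0,0,0,0,40,-120,1],
  [0,0,0,0,75,-120,1],
  [0,0,0,0,110,-120,1],
  [0,0,0,0,140,-120,1],
  [0,0,0,0,155,-115,1],
  [0,0,0,0,158,-85,1],
  [0,0,0,0,158,-50,1],
  [0,0,0,0,158,-20,1],
])

```text
t: 38.08
tcp_pos: [0.5644, -0.326, 0.158]
tool_rot: [0.999, 0.032, -0.0, -0.001]
force: [-0.2, 0.0, 0.5]
finger_gap: -0.0
gripper_force: 0.0
```

Run:
```python
from h import *
s,st=look("wrist"); print(CR.T@(st["tcp_pos"][:2]-C0))
P=cloud(s); xy=(P-[*C0,0])[...,:2]@CR; Z=P[...,2]
k=(abs(xy[...,0])<.1)&(xy[...,1]>.006)&(xy[...,1]<.06)&(Z<.2); q=np.c_[xy[k],Z[k]]; A=np.c_[q[:,1],np.ones(len(q))]; print(len(q),np.median(q,0),"slope angle",-np.linalg.lstsq(A,q[:,2],rcond=None)[0][0])
```

```text
t 38.0833 tcp [ 0.5644 -0.326   0.158 ] yaw 3.69 F [-0.2  0.   0.5] gap -0.0
[-0.00057928 -0.13581458]
34817 [0.00510539 0.0309248  0.11084398] slope angle 0.006465394284646909
```

Left flap is flat (about 0.01 rad). Now the right one, mirrored.

Emit:
move_arm([
  [0,0,0,0,-8,3,1],
  [0,0,0,0,-20,3,1],
  [0,0,0,0,-30,3,1],
  [0,0,0,0,-40,3,1],
  [0,0,0,0,-50,3,1],
  [0,0,0,0,-60,3,1],
  [0,0,0,0,-70,3,1],
  [0,0,0,0,-80,3,1],
  [0,0,0,0,-90,3,1],
  [0,0,0,0,-100,3,1],
  [0,0,0,0,-110,3,1],
  [0,0,0,0,-112,3,1],
])

```text
t: 39.13
tcp_pos: [0.5568, -0.2119, 0.1564]
tool_rot: [0.999, 0.033, -0.001, -0.001]
force: [0.4, -0.5, 0.3]
finger_gap: -0.001
gripper_force: 0.2
```

Emit:
move_arm([
  [0,0,0,0,0,3,1],
  [0,0,0,0,0,6,1],
  [0,0,0,0,0,9,1],
  [0,0,0,0,0,12,1],
  [0,0,0,0,0,14,1],
  [0,0,0,0,0,15,1],
  [0,0,0,0,0,15,1],
])

```text
t: 39.72
tcp_pos: [0.5574, -0.2148, 0.1413]
tool_rot: [0.999, 0.032, -0.0, -0.0]
force: [-0.3, -1.1, -0.1]
finger_gap: -0.004
gripper_force: 0.0
```

Emit:
move_arm([
  [0,0,0,0,0,-15,1],
  [0,0,0,0,0,-50,1],
  [0,0,0,0,0,-85,1],
  [0,0,0,0,0,-120,1],
  [0,0,0,-10,0,-140,1],
  [0,0,0,-40,30,-150,1],
  [0,0,0,-60,60,-150,1],
  [0,0,0,-60,95,-150,1],
  [0,0,0,-60,130,-150,1],
  [0,0,0,-60,150,-150,1],
  [0,0,0,-60,150,-150,1],
])

```text
t: 40.63
tcp_pos: [0.5073, -0.3734, 0.2918]
tool_rot: [1.0, 0.03, 0.001, 0.002]
force: [0.6, 0.2, -0.8]
finger_gap: 0.001
gripper_force: 0.0
```

Run:
```python
from h import *
s,st=look("top"); lids(s,.162); P=cloud(s); xy=(P-[*C0,0])[...,:2]@CR; Z=P[...,2]
for lo,hi in((.006,.06),(-.06,-.006)):
    k=(abs(xy[...,0])<.1)&(xy[...,1]>lo)&(xy[...,1]<hi)&(Z<.25); print(k.sum(),np.median(Z[k]),np.polyfit(xy[...,1][k],Z[k],1))
save("t9",s["img"])
a=np.radians(-6.4); X=np.array([np.cos(a),np.sin(a)]); Y=np.array([-X[1],X[0]]); piv=np.array([.45354,.1848]); D=P[...,:2]-piv
m=(abs(D@X)<.03)&(abs(D@Y)<.07)&(Z>.12)&(Z<.16); q=D[m]@Y; print("tip",m.sum(),np.median(q) if len(q) else None)
```

```text
t 40.6333 tcp [ 0.5073 -0.3734  0.2918] yaw 3.55 F [ 0.6  0.2 -0.8] gap 0.001
lid [175. 160.] fit [0.6403 0.2101] r 0.0217 z 0.1622 encl (639.9229736328125, 209.99989318847656) 23.280351638793945
lid [167. 203.] fit [0.5459 0.222 ] r 0.0217 z 0.1622 encl (545.9126586914062, 221.73248291015625) 23.29610252380371
lid [212. 208.] fit [0.5357 0.1278] r 0.0219 z 0.162 encl (535.69775390625, 127.88734436035156) 23.439695358276367
2167 0.11379683787909423 [-0.0493149  0.1154374]
2393 0.11468237176740514 [-0.79382635  0.07780017]
tip 121 0.03147315820085101
```

View pics/t9.png

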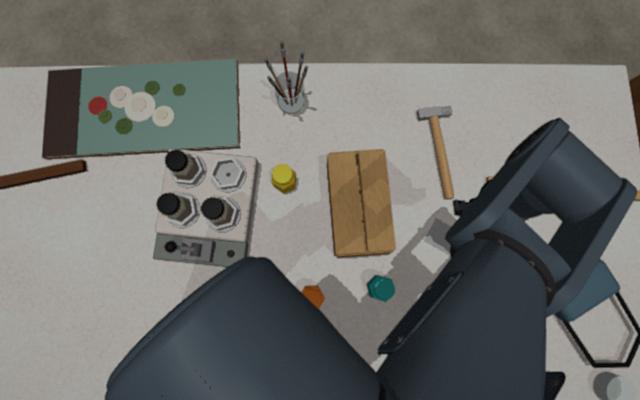

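Top view: all three jars stand in cups, at (180,160), (167,203) and (212,208). The lever has moved to (170,246), both flaps look flat at (360,200), and the other items haven't moved. One stricter check on the right flap, then I'll hand in if it passes.

Run:
```python
from h import *
s,st=look("top"); P=cloud(s); xy=(P-[*C0,0])[...,:2]@CR; Z=P[...,2]
a=[]
for lo,hi in((.008,.058),(-.058,-.008)):
    k=(abs(xy[...,0])<.1)&(xy[...,1]>lo)&(xy[...,1]<hi)&(Z<.16); y=abs(xy[...,1][k]); z=Z[k]
    zi=np.median(z[y<.025]); zo=np.median(z[y>.04]); a.append((zi-zo)/.033); print(k.sum(),zi,zo,a[-1], np.percentile(z,98))
if max(a)<.15: print(order.sign_off())
```

```text
t 40.6833 tcp [ 0.5071 -0.3705  0.2915] yaw 3.64 F [-0.3  0.4  0.1] gap 0.001
2004 0.11452863718751471 0.1128959342972643 0.04947584515910348 0.11718256883542413
2232 0.11553979355359562 0.1136489029744524 0.057299714519491264 0.11874406133091314
the job is handed in; nothing more can be done
None
```

The job is handed in, with no verdict returned; my last checks showed three jars home in cups and let go, the switch lever at its on end, both carton flaps flat shut, and the other bench items apparently unmoved.

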